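# Square up the notebooks in the copying corner

### The job

Get the notebooks ready for the copying camera. Slide the stiff white index card over the desk into the inner corner of the low metal fence without lifting it off the desk, short edge square and flush against the long bar and long edge flush against the short bar; then lay every notebook on the desk beside it in one tight row in any order, each flat with a short end flush against the long bar, the first tight against the card and each next one tight against its neighbour. When all are flush press the shutter button fully down, let it come up again, and leave everything flush, untouched and at rest, without disturbing the mug, calculator or pencil cup.

Things in the scene. Friction and masses are not known exactly. Their poses are not given: they have to be found in the camera images.
- fence: low L-shaped fence of two aluminium bars fixed on the desk, 22 mm high, 18 mm thick; the grey mat has no thickness. Origin: inner corner where the inner faces meet, at desk height. Long bar's inner face: 312 mm from there along +y (robot's left); short bar's: 165 mm along -x (towards the robot). Items go at x < 0, y > 0. At yaw 0 axes parallel to the world's; turned up to 0.12 rad
- card_center (a point): stiff white plastic index card on the desk, 148 mm long (its x) by 105 mm wide (its y) by 4 mm thick, 70 g. The point is its centre, 2 mm above the desk. When home its centre is 74 mm from the long bar and 52.5 mm from the short bar, its x parallel to the fence's x, either way round. It slides along under fingertips pressed on its top with a few newtons
- book1_center (a point): slim hardback pocket notebook, dark covers, pale pages, 120 mm long (its x), 60 mm wide (its y), 24 mm thick (its z), about 160 g, flat on the desk. The point is its centre, 12 mm above its underside. Either end may face the bar. May be absent (2 or 3 of the three are there)
- book2_center (a point): slim hardback pocket notebook, dark covers, pale pages, 120 mm long (its x), 60 mm wide (its y), 24 mm thick (its z), about 160 g, flat on the desk. The point is its centre, 12 mm above its underside. Either end may face the bar. May be absent (2 or 3 of the three are there)
- book3_center (a point): slim hardback pocket notebook, dark covers, pale pages, 120 mm long (its x), 60 mm wide (its y), 24 mm thick (its z), about 160 g, flat on the desk. The point is its centre, 12 mm above its underside. Either end may face the bar. May be absent (2 or 3 of the three are there)
- shutter (a joint): travel of the shutter button: 0 up, 0.006 m fully down; a spring returns it, about 5 N when fully down
- shutter_top (a point): centre of the top face of the shutter button, a round grey button 32 mm across that is pressed downwards, in a small black housing on the desk beyond the open left end of the fence
- mug: white mug, 76 mm across, 90 mm high, bystander: leave alone. Origin at the centre of its underside
- calculator: grey desk calculator, 150 x 100 x 18 mm, bystander: leave alone. Origin at the centre of its underside
- pencup: round wooden pencil cup with pens, 76 mm across, 95 mm high (pens to 155 mm), bystander: leave alone. Origin at the centre of its underside
There are look-alikes about, which are no part of the job. Of the things that look like the part that bears card_center, take the one that is nearest to the robot's base at the start.

How it is judged:
On the way, in this order (a step that is already met when the one before it is completed fails the run):
1. the card and every notebook lie square and flush in the corner row (x of card_center in the frame of fence between -0.078 and -0.071 m and y of card_center in the frame of fence between 0.0495 and 0.0565 m and angle between the x axis of card_center and the x axis of fence, either way round below 0.03 rad and height (world z) of card_center below 0.006 m and x of book1_center in the frame of fence between -0.0645 and -0.057 m and angle between the x axis of each of book1_center, book2_center, book3_center and the x axis of fence, either way round below 0.04 rad and height (world z) of each of book1_center, book2_center, book3_center below 0.016 m and angle between each of book1_center, book2_center, book3_center's own z axis and vertical below 0.08 rad and (y of book1_center in the frame of fence between 0.1315 and 0.14 m or (y of book1_center in the frame of fence between 0.1915 and 0.202 m and (y of book2_center in the frame of fence between 0.1315 and 0.14 m or y of book3_center in the frame of fence between 0.1315 and 0.14 m)) or (y of book1_center in the frame of fence between 0.2515 and 0.264 m and (y of book2_center in the frame of fence between 0.1915 and 0.202 m or y of book3_center in the frame of fence between 0.1915 and 0.202 m))) and x of book2_center in the frame of fence between -0.0645 and -0.057 m and (y of book2_center in the frame of fence between 0.1315 and 0.14 m or (y of book2_center in the frame of fence between 0.1915 and 0.202 m and (y of book1_center in the frame of fence between 0.1315 and 0.14 m or y of book3_center in the frame of fence between 0.1315 and 0.14 m)) or (y of book2_center in the frame of fence between 0.2515 and 0.264 m and (y of book1_center in the frame of fence between 0.1915 and 0.202 m or y of book3_center in the frame of fence between 0.1915 and 0.202 m))) and x of book3_center in the frame of fence between -0.0645 and -0.057 m and (y of book3_center in the frame of fence between 0.1315 and 0.14 m or (y of book3_center in the frame of fence between 0.1915 and 0.202 m and (y of book1_center in the frame of fence between 0.1315 and 0.14 m or y of book2_center in the frame of fence between 0.1315 and 0.14 m)) or (y of book3_center in the frame of fence between 0.2515 and 0.264 m and (y of book1_center in the frame of fence between 0.1915 and 0.202 m or y of book2_center in the frame of fence between 0.1915 and 0.202 m)))), for 0.2 s.
2. the shutter button is pressed fully down (value of joint shutter above 0.0048 m), for 0.05 s.
At the end, for the whole second after the job is handed in: Card flat in the corner, within 3.5 mm of both bars, 0.03 rad of square; notebooks flat, ends within 4 mm of the long bar, 0.04 rad, in one row from the card with no empty place, within 5 mm of the ideal place (2 mm more per place); then button pressed, now up (all of step 1 and value of joint shutter below 0.0015 m); the robot touches nothing.
It fails at once if the mug is shifted by more than 3 cm (distance of mug from where it was at the start of the episode above 0.03 m).
It fails at once if the calculator is shifted by more than 3 cm (distance of calculator from where it was at the start of the episode above 0.03 m).
It fails at once if the pencup is shifted by more than 3 cm (distance of pencup from where it was at the start of the episode above 0.03 m).
It fails at once if the index card is lifted off the desk (by more than 3 cm) (height (world z) of card_center above 0.032 m).
Of book1, book2, book3 only 2 to 3 are there at a start; the rules pass over those that are not, and their reading is None.
At some moment in a run one of book1, book2, book3, card may be knocked a few centimetres aside while the robot is not near it.
Once in a run the grip may slacken for a moment while it holds something.
It also fails if it takes over 210 s, if anything falls off the work surface, if the arm or the gripper's body presses on something with over 40 N, if the wrist force passes 120 N, or if a joint passes its speed limit or range.

### The arm

A 7-joint arm with a two-finger parallel gripper is mounted at the origin on the work surface. World frame = base frame: x ahead of the robot, y to its left, z up, the work surface at z = 0. Lengths are in m, angles in rad, forces in N, time in s.
With the tool pointing down it reaches from about 0.425 to 0.925 m from the base axis. Payload 6.8 kg.
Tool frame: the origin (TCP) lies midway between the tips of the shut fingers; the grasp point (between the pads) lies 19 mm behind it; z points along the fingers, y is the direction in which the jaws open and shut (so a half turn about z gives the same grasp; the last joint's range is limited). The gripper opens to 85 mm and grips with 20 to 120 N. Pads are 22 mm wide; open, the fingers measure 114 mm over their backs; the gripper's body (76 mm by 85 mm) begins 54 mm behind the grasp point. The pads swing forward as they close: fully open they stand 13 mm farther back than shut.
Start: joints at [1.067, 0.477, 0.022, 1.555, -0.011, 1.109, -0.083], TCP at [0.26, -0.623, 0.231] pointing down, gripper open.
Joint ranges: [-2.96, 2.96], [-0.34, 2.1], [-1.41, 1.46], [0.24, 2.44], [-1.37, 4.51], [0.17, 1.92], [-2.96, 2.96]. Speed limits (rad/s): [2.39, 2.39, 3.14, 3.14, 3.14, 3.14, 3.14].

### API

Orientations are given as a unit quaternion [x, y, z, w].
In Python, from bench import bot gives the robot as it stands.
- The arm moves only by the tool step_arm, never from a script. Its argument "series" is a list of rows, each an object with "delta_pos": the shift along the world's x, y, z in mm, a list of three; "rot": the turn, a rotation vector about the world's x, y, z in rad, a list of three; "jaw": the finger opening in mm, from 0 to 85.4. In form: [{"delta_pos": [dx, dy, dz], "rot": [wx, wy, wz], "jaw": jaw}, ...]. A call has 1 to 20 rows; each row is the pose to reach, as a shift and turn from the pose measured when the call began; what a row does not reach only later rows make up. A row lasts 1/12 s, in which the tool goes at most 41.7 mm and 7.16 degrees, less where a joint would pass 70% of its speed; a pose out of reach is approached as far as the arm can. A call with a gripper value outside its range is refused whole. The fingers move at their own pace and stop on an object; "force" is the grip in N (left out, the last holds). Time passes only in rows, so rows that repeat a pose let the fingers close. It gives the time, the measured TCP pose, the force and the opening at its end, in the units of the state.
- bot.read_state(): the state, without advancing time (a new reading comes with each control period).
- bot.capture(name): name is "scene" or "top" or "wrist"; returns the picture (384x512x3 uint8, blue, green, red); there is no depth.
- bot.camera_info(name): a dict with "vfov" (degrees; the focal length in pixels is half the picture's height over the tangent of half this angle, whatever the lens; pixels are square), "cx", "cy" (the principal point, pixels), "R" (3x3) and "t" (3): a world point X has camera coordinates R X + t. Camera axes: x right, y down, z forward; pixel columns grow to the right and rows downward; lengths in m; the calibration is good to about 2 mm. A picture is of the moment at which its call begins: read the wrist's pose just before it. camera_info takes no time and is no camera call; for the wrist camera it gives the pose at the moment of the call.
- bot.sign_off(): hands the job in, once; it reports no verdict.
Trained networks look in the newest picture that a camera, given by its name, has taken for a name from the list of things; names that differ only in an ending like _2 or _b are one class to them, and where a whole thing is asked for, a point or a joint stands for the part that bears it (a point fixed in the world has none). Each returns a list of dicts, best first, with "conf" (0 to 1); they miss things now and then, are a little off and sometimes report something else, mostly with a low value. They report only what shows in the picture. A call takes as long as a camera call. They do not tell look-alikes from the thing itself.
- bot.search_frame(query, camera): "centre" ([x, y, z] in m, in the coordinates of the camera as it stood for that picture, good to about 4 mm: the middle of the surface that is visible of it).
The state is a dict: "t": time; "joint_pos": joint angles; "dq": joint speeds; "effort": joint torques, N m; "position": TCP position; "tcp_rot": TCP orientation; "ft_force": force on the tool from outside, world axes, zero at the start; "torque": the same for the moment, N m; "opening": finger opening in m.
Only numpy, scipy, OpenCV 4.12 (cv2) and the standard library are available. Lean on these libraries where they do the work, as an engineer would, in place of code of your own. Each camera call takes 0.05 s, during which the arm holds its last target.

## Working session

There is one attempt and no reset: what is moved stays moved. The work goes in short steps, Python scripts to look and compute and a tool call to move; the robot and the scene stay as the last step left them, time stands still between calls to the robot, and variables do not carry over. Pictures are saved under pics/ and viewed, and the job is handed in when it is done.

Besides the shell and the picture viewer there is one more tool, called after "Call:" by a JSON object that holds its "name" and its "arguments", one argument or row to a line. step_arm: Moves the arm, as the interface text tells. Its arguments: {"type":"object","properties":{"series":{"type":"array"},"force":{"type":"number"}},"required":["series"]}

```bash
ls; mkdir -p pics; python3 - <<'E'
from bench import bot
import cv2
s=bot.read_state()
print({k:(v if not hasattr(v,'round') else v) for k,v in s.items()})
for n in ("scene","top","wrist"):
    cv2.imwrite(f"pics/a_{n}.png",bot.capture(n))
    c=bot.camera_info(n);print(n,c)
E
```

```text
pics
{'t': 0.0, 'joint_pos': array([ 1.06688735,  0.47778042,  0.02232372,  1.55644722, -0.01150204,
        1.10932553, -0.08312606]), 'dq': array([ 0.00202383,  0.00162633, -0.00083379,  0.00055302,  0.00020521,
       -0.00134539, -0.00025075]), 'effort': array([-1.14070635e-04, -5.96453762e+01,  1.60783432e+00, -2.81201345e+01,
        1.24856411e-02,  9.33278556e-03, -1.89495915e-05]), 'position': array([ 0.26001429, -0.62226206,  0.2303404 ]), 'tcp_rot': array([ 9.80479452e-01,  1.96619439e-01, -2.41874318e-04, -8.83818956e-04]), 'ft_force': array([-0.55180681,  0.22689429, -0.54346746]), 'torque': array([ 0.01651397,  0.01957539, -0.01166063]), 'opening': 0.08519637728921028}
scene {'vfov': 55.248628158365506, 'cx': 253.5630429355293, 'cy': 195.62314418060302, 'R': array([[-0.86812389,  0.4962527 ,  0.00970437],
       [ 0.41411925,  0.73494412, -0.53699385],
       [-0.27361682, -0.46215842, -0.84353034]]), 't': array([ 0.55200057, -0.20043968,  1.12627449])}
top {'vfov': 50.455328303784704, 'cx': 263.1083610723226, 'cy': 193.85426570951265, 'R': array([[-0.02417369, -0.99963479,  0.01208003],
       [-0.98037332,  0.02133945, -0.19599181],
       [ 0.19566245, -0.01658078, -0.98053112]]), 't': array([-0.0258456 ,  0.60772563,  1.31146188])}
wrist {'vfov': 63.30194747061325, 'cx': 250.3833954669489, 'cy': 187.31449135502038, 'R': array([[ 3.85302625e-01, -9.22790156e-01, -4.64225782e-04],
       [-8.79829375e-01, -3.67516358e-01,  3.01383472e-01],
       [-2.78284312e-01, -1.15715403e-01, -9.53502904e-01]]), 't': array([-0.67501292, -0.03892737,  0.37846969])}
```

View pics/a_scene.png

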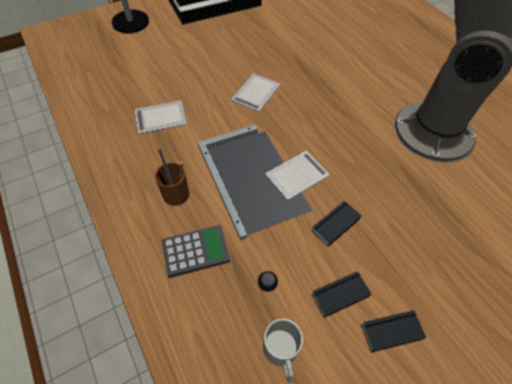

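View pics/a_top.png

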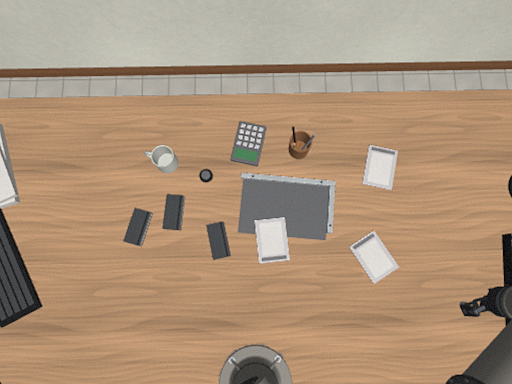

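```bash
cat > h.py <<'E'
from bench import bot
import cv2, numpy as np
def K(c,h=384):
    f=h/2/np.tan(np.radians(c['vfov'])/2); return f,c['cx'],c['cy']
def ray(c,u,v,z):
    f,cx,cy=K(c); R=np.array(c['R']);t=np.array(c['t'])
    d=R.T@np.array([(u-cx)/f,(v-cy)/f,1.]); o=-R.T@t
    return o+d*(z-o[2])/d[2]
def proj(c,X):
    f,cx,cy=K(c); p=np.array(c['R'])@np.array(X)+np.array(c['t']); return np.array([cx+f*p[0]/p[2],cy+f*p[1]/p[2]])
def c2w(c,p): return np.array(c['R']).T@(np.array(p)-np.array(c['t']))
E
python3 - <<'E'
from h import *
np.set_printoptions(precision=4,suppress=True)
for cam in ("top","scene"):
    im=bot.capture(cam);c=bot.camera_info(cam)
    for q in ("card_center","book1_center","fence","shutter_top","mug","calculator","pencup"):
        for r in bot.search_frame(q,cam):
            w=c2w(c,r['centre']);print(cam,q,round(r['conf'],2),w,proj(c,w).round())
im=cv2.imread("pics/a_top.png")
cv2.imwrite("pics/b1.png",cv2.resize(im[120:290,110:350],None,fx=3.3,fy=3.3,interpolation=cv2.INTER_CUBIC))
im=cv2.imread("pics/a_scene.png")
cv2.imwrite("pics/b2.png",cv2.resize(im[100:370,130:430],None,fx=2.2,fy=2.2,interpolation=cv2.INTER_CUBIC))
E
```

```text
top card_center 0.74 [ 0.3934 -0.4127  0.0028] [373. 256.]
top card_center 0.61 [ 0.7065 -0.4631  0.0048] [381. 167.]
top card_center 0.56 [ 0.4571 -0.0652  0.0074] [271. 240.]
top book1_center 0.89 [0.5549 0.2666 0.0233] [174. 213.]
top fence 0.87 [ 0.5817 -0.1342 -0.0043] [290. 204.]
top shutter_top 0.54 [0.6871 0.1556 0.0238] [206. 175.]
top mug 0.66 [0.7502 0.305  0.0432] [163. 156.]
top calculator 0.7 [0.5141 0.3901 0.0189] [137. 226.]
top calculator 0.67 [0.7989 0.008  0.0154] [248. 144.]
top pencup 0.8 [ 0.7913 -0.1723  0.0551] [300. 141.]
scene card_center 0.85 [ 0.4621 -0.0634  0.0043] [296. 175.]
scene card_center 0.81 [ 0.7116 -0.4597  0.0054] [159. 116.]
scene card_center 0.67 [ 0.3961 -0.4094  0.0064] [255.  92.]
scene book1_center 0.91 [0.5677 0.2737 0.0238] [340. 295.]
scene book1_center 0.24 [0.8108 0.0121 0.0171] [193. 252.]
scene fence 0.88 [ 0.5867 -0.1242  0.0023] [247. 178.]
scene shutter_top 0.74 [0.6916 0.1613 0.0242] [267. 279.]
scene mug 0.59 [0.7371 0.2939 0.0336] [282. 342.]
scene calculator 0.76 [0.8069 0.0105 0.0181] [194. 250.]
scene pencup 0.57 [ 0.7803 -0.153   0.0715] [174. 184.]
```

View pics/b1.png

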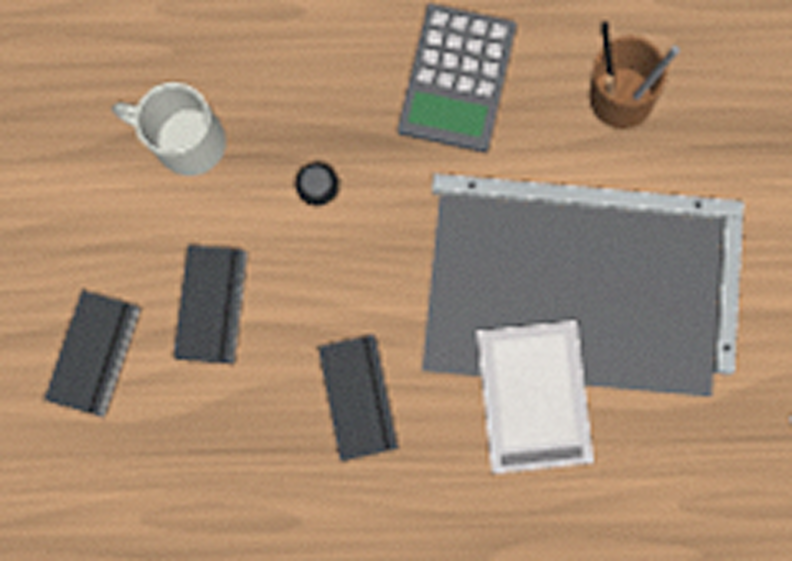

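View pics/b2.png

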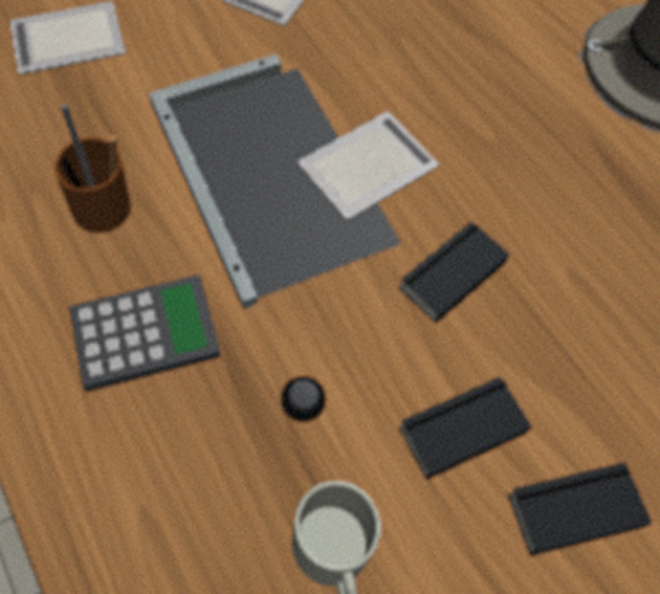

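View pics/a_wrist.png

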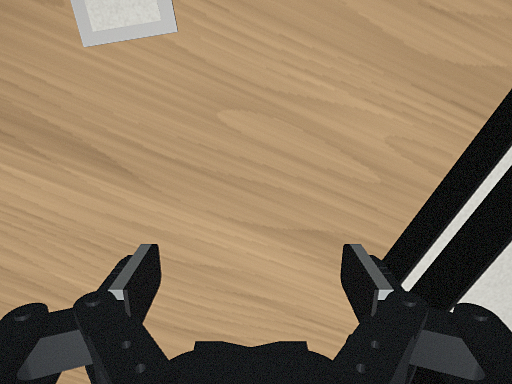

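Call:
{"name": "step_arm", "arguments": {
  "series": [
    {"delta_pos": [270, 610, 90], "rot": [0, 0, -0.396], "jaw": 85},
    {"delta_pos": [270, 610, 90], "rot": [0, 0, -0.396], "jaw": 85},
    {"delta_pos": [270, 610, 90], "rot": [0, 0, -0.396], "jaw": 85},
    {"delta_pos": [270, 610, 90], "rot": [0, 0, -0.396], "jaw": 85},
    {"delta_pos": [270, 610, 90], "rot": [0, 0, -0.396], "jaw": 85},
    {"delta_pos": [270, 610, 90], "rot": [0, 0, -0.396], "jaw": 85},
    {"delta_pos": [270, 610, 90], "rot": [0, 0, -0.396], "jaw": 85},
    {"delta_pos": [270, 610, 90], "rot": [0, 0, -0.396], "jaw": 85},
    {"delta_pos": [270, 610, 90], "rot": [0, 0, -0.396], "jaw": 85},
    {"delta_pos": [270, 610, 90], "rot": [0, 0, -0.396], "jaw": 85},
    {"delta_pos": [270, 610, 90], "rot": [0, 0, -0.396], "jaw": 85},
    {"delta_pos": [270, 610, 90], "rot": [0, 0, -0.396], "jaw": 85},
    {"delta_pos": [270, 610, 90], "rot": [0, 0, -0.396], "jaw": 85},
    {"delta_pos": [270, 610, 90], "rot": [0, 0, -0.396], "jaw": 85},
    {"delta_pos": [270, 610, 90], "rot": [0, 0, -0.396], "jaw": 85},
    {"delta_pos": [270, 610, 90], "rot": [0, 0, -0.396], "jaw": 85},
    {"delta_pos": [270, 610, 90], "rot": [0, 0, -0.396], "jaw": 85},
    {"delta_pos": [270, 610, 90], "rot": [0, 0, -0.396], "jaw": 85},
    {"delta_pos": [270, 610, 90], "rot": [0, 0, -0.396], "jaw": 85},
    {"delta_pos": [270, 610, 90], "rot": [0, 0, -0.396], "jaw": 85}
  ]
}}

```text
t: 2.62
position: [0.5297, -0.0146, 0.321]
tcp_rot: [1.0, -0.001, -0.0, 0.0]
ft_force: [-0.6, -0.7, -0.8]
opening: 0.0851
```

```bash
python3 - <<'E'
from h import *
np.set_printoptions(precision=4,suppress=True)
s=bot.read_state();print(s['t'],s['position'],s['tcp_rot'],s['joint_pos'])
c=bot.camera_info("wrist");im=bot.capture("wrist")
cv2.imwrite("pics/c_wrist.png",im)
import pickle;pickle.dump((c,im),open("c_wrist.pkl","wb"))
E
```

```text
2.6167 [ 0.5297 -0.0146  0.321 ] [ 1.     -0.0012 -0.0004  0.0004] [ 0.1748  0.1796 -0.3044  1.769   0.0583  1.2026 -1.7193]
```

View pics/c_wrist.png

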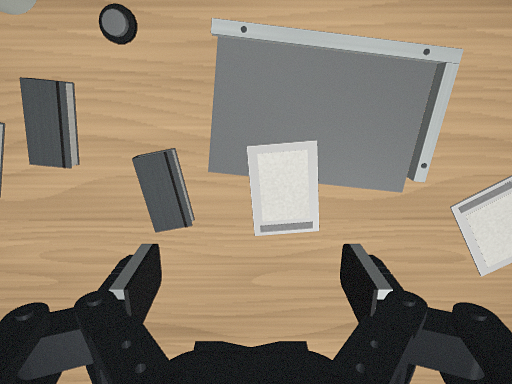

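```bash
cat >> h.py <<'E'
from scipy.optimize import least_squares
from scipy.ndimage import map_coordinates
def T(p,q): # pose (x,y,yaw), local pts Nx3
    q=np.atleast_2d(q);c,s=np.cos(p[2]),np.sin(p[2])
    return np.c_[p[0]+c*q[:,0]-s*q[:,1],p[1]+s*q[:,0]+c*q[:,1],q[:,2]]
def projN(c,X):
    f,cx,cy=K(c);P=X@np.array(c['R']).T+np.array(c['t'])
    return np.c_[cx+f*P[:,0]/P[:,2],cy+f*P[:,1]/P[:,2]]
def rect(l,w,z,vis=(1,1,1,1)):
    a,b=l/2,w/2
    P=[(-a,-b,z),(a,-b,z),(a,b,z),(-a,b,z)]
    return [(P[i],P[(i+1)%4]) for i in range(4) if vis[i]]
# fence edges: (start,end) local
FENCE=[((0,.01,.022),(0,.308,.022)),((.018,-.014,.022),(.018,.308,.022)),((-.01,0,.022),(-.161,0,.022)),((.014,-.018,.022),(-.161,-.018,.022)),((0.014,.312,.022),(.002,.312,.022))]
def fit(img,c,edges,p0,rads=(8,4,3),n=40,mask=None):
    g=cv2.GaussianBlur(img,(0,0),0.8).astype(float).sum(2)
    p=np.array(p0,float)
    for r in rads:
        S=[];N=[]
        for a,b in edges:
            a=np.array(a,float);b=np.array(b,float)
            L=a+(b-a)*np.linspace(.04,.96,n)[:,None]
            u=projN(c,T(p,L));d=u[-1]-u[0];d/=np.linalg.norm(d);nn=np.array([-d[1],d[0]])
            k=np.arange(-r,r+.01,.25)
            q=u[:,None]+k[None,:,None]*nn
            v=map_coordinates(g,[q[...,1],q[...,0]],order=1,mode='nearest')
            G=abs(np.gradient(v,axis=1))
            i=G.argmax(1);ok=(G.max(1)>3)&(i>2)&(i<len(k)-3)&(u[:,0]>3)&(u[:,0]<508)&(u[:,1]>3)&(u[:,1]<380)
            S.append((L[ok],u[ok]+k[i[ok]][:,None]*nn,nn))
        def res(x):
            return np.concatenate([((projN(c,T(x,L))-m)@nn) for L,m,nn in S])
        p=least_squares(res,p,loss='soft_l1',f_scale=0.5).x
    rr=res(p)
    return p,np.sqrt(np.median(rr**2)),[ (len(L),round(float(np.median((projN(c,T(p,L))-m)@nn)),2)) if len(L) else 0 for L,m,nn in S]
def draw(img,c,edges,p,col=(0,0,255)):
    for a,b in edges:
        u=projN(c,T(p,np.array([a,b])))
        cv2.line(img,tuple(int(x*16) for x in u[0]),tuple(int(x*16) for x in u[1]),col,1,cv2.LINE_AA,4)
CARD=rect(.148,.105,.004); BOOK=rect(.12,.06,.024)
E
python3 - <<'E'
from h import *
import pickle
np.set_printoptions(precision=4,suppress=True)
c,im=pickle.load(open("c_wrist.pkl","rb"))
o=im.copy()
def init(pts,z,l):  # corners px -> pose
    W=np.array([ray(c,*p,z) for p in pts]);m=W.mean(0)
    e=[np.linalg.norm(W[i]-W[(i+1)%4])*1000 for i in range(4)]
    k=0 if e[0]>e[1] else 1
    d=W[(k+1)%4]-W[k];y=np.arctan2(d[1],d[0]);y=(y+np.pi/2)%np.pi-np.pi/2
    return [m[0],m[1],y],e
W0=ray(c,441,62,.022);W1=ray(c,211,33,.022);d=W1-W0
print(W0,W1,np.linalg.norm(d));f0=[W0[0],W0[1],np.arctan2(-d[0],d[1])]
p,r,l=fit(im,c,FENCE,f0);print('fence',p,r,l);draw(o,c,FENCE,p)
for nm,pts,z,E in [('card',[(247,146),(316,141),(319,231),(255,235)],.004,CARD),('bkA',[(133,157),(175,149),(190,224),(156,232)],.024,BOOK),('bkB',[(21,78),(73,81),(78,167),(30,164)],.024,BOOK)]:
    p0,e=init(pts,z,0);print(nm,np.array(p0),np.array(e).round(1))
    p,r,l=fit(im,c,E,p0,rads=(5,4,3));print(nm,p,r,l);draw(o,c,E,p)
cv2.imwrite("pics/c2.png",cv2.resize(o[0:250],(800,390),interpolation=cv2.INTER_CUBIC))
E
```

```text
[ 0.6398 -0.2673  0.022 ] [0.6752 0.0344 0.022 ] 0.30370980066152187
fence [ 0.6394 -0.2744 -0.1161] 0.26355286052767124 [(40, -0.27), (39, 0.24), (40, -0.01), (38, -0.51), (40, 0.49)]
card [ 0.4567 -0.0682  0.0939] [102.1 146.5 103.7 146. ]
card [ 0.4569 -0.0678  0.0836] 0.23673044796910608 [(40, 0.27), (40, 0.15), (40, 0.23), (29, 0.34)]
bkA [0.4612 0.1129 0.1217] [ 62.  117.   55.  120.1]
bkA [0.4614 0.1148 0.1944] 0.30577235231823924 [(40, 0.02), (40, -0.71), (40, 0.02), (40, -0.73)]
bkB [ 0.5606  0.2611 -0.1125] [ 68.4 118.4  68.5 117.7]
bkB [ 0.5607  0.2671 -0.1032] 0.21651551593694332 [(40, -0.22), (40, -0.04), (40, -0.25), (40, 0.03)]
```

View pics/c2.png

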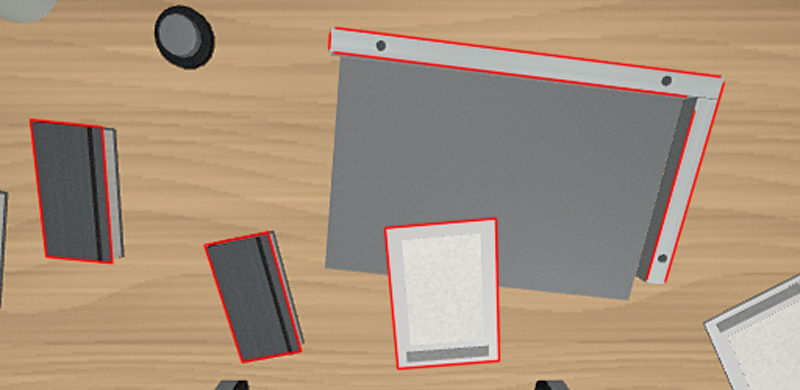

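Call:
{"name": "step_arm", "arguments": {
  "series": [
    {"delta_pos": [-73, -53, -100], "rot": [0, 0, 0], "jaw": 50},
    {"delta_pos": [-73, -53, -200], "rot": [0, 0, 0], "jaw": 50},
    {"delta_pos": [-73, -53, -280], "rot": [0, 0, 0], "jaw": 50},
    {"delta_pos": [-73, -53, -280], "rot": [0, 0, 0], "jaw": 50},
    {"delta_pos": [-73, -53, -280], "rot": [0, 0, 0], "jaw": 50},
    {"delta_pos": [-73, -53, -280], "rot": [0, 0, 0], "jaw": 50},
    {"delta_pos": [-73, -53, -280], "rot": [0, 0, 0], "jaw": 50},
    {"delta_pos": [-73, -53, -280], "rot": [0, 0, 0], "jaw": 50},
    {"delta_pos": [-73, -53, -280], "rot": [0, 0, 0], "jaw": 50},
    {"delta_pos": [-73, -53, -280], "rot": [0, 0, 0], "jaw": 50}
  ]
}}

```text
t: 3.5
position: [0.4577, -0.0683, 0.0422]
tcp_rot: [1.0, -0.002, 0.0, 0.0]
ft_force: [0.8, 0.4, 0.0]
opening: 0.0505
```

```bash
python3 - <<'E'
from h import *
np.set_printoptions(precision=4,suppress=True)
s=bot.read_state();print(s['t'],s['position'],s['tcp_rot'],s['ft_force'],s['torque'],s['opening'])
cv2.imwrite("pics/d_wrist.png",bot.capture("wrist"))
E
```

```text
3.5 [ 0.4577 -0.0683  0.0422] [ 1.     -0.0022  0.0002  0.0005] [0.7525 0.4246 0.0162] [ 0.0066 -0.0573 -0.0447] 0.050547128271259775
```

View pics/d_wrist.png

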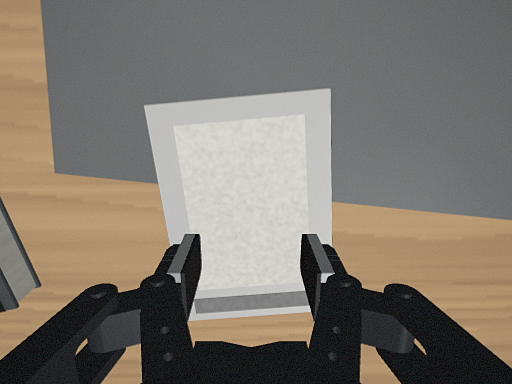

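Call:
{"name": "step_arm", "arguments": {
  "series": [
    {"delta_pos": [0, 0, -34], "rot": [0, 0, 0], "jaw": 50},
    {"delta_pos": [0, 0, -36], "rot": [0, 0, 0], "jaw": 50},
    {"delta_pos": [0, 0, -38], "rot": [0, 0, 0], "jaw": 50},
    {"delta_pos": [0, 0, -38], "rot": [0, 0, 0], "jaw": 50},
    {"delta_pos": [0, 0, -38], "rot": [0, 0, 0], "jaw": 50},
    {"delta_pos": [0, 0, -38], "rot": [0, 0, 0], "jaw": 50}
  ]
}}

```text
t: 4.05
position: [0.4598, -0.068, 0.0064]
tcp_rot: [1.0, -0.002, 0.003, 0.001]
ft_force: [-0.6, 0.7, 1.4]
opening: 0.0501
```

Call:
{"name": "step_arm", "arguments": {
  "series": [
    {"delta_pos": [0, 0, -2], "rot": [0, 0, 0], "jaw": 50},
    {"delta_pos": [0, 0, -2], "rot": [0, 0, 0], "jaw": 50},
    {"delta_pos": [0, 0, -2], "rot": [0, 0, 0], "jaw": 50}
  ]
}}

```text
t: 4.3
position: [0.46, -0.0681, 0.0047]
tcp_rot: [1.0, -0.002, 0.003, 0.001]
ft_force: [0.2, -0.7, -0.0]
opening: 0.0499
```

Call:
{"name": "step_arm", "arguments": {
  "series": [
    {"delta_pos": [0, 0, -3], "rot": [0, 0, 0], "jaw": 50},
    {"delta_pos": [0, 0, -3], "rot": [0, 0, 0], "jaw": 50},
    {"delta_pos": [0, 0, -3], "rot": [0, 0, 0], "jaw": 50}
  ]
}}

```text
t: 4.55
position: [0.4598, -0.0681, 0.0015]
tcp_rot: [1.0, -0.002, 0.003, 0.001]
ft_force: [-0.9, -0.9, -0.3]
opening: 0.0498
```

Call:
{"name": "step_arm", "arguments": {
  "series": [
    {"delta_pos": [0, 0, -2], "rot": [0, 0, 0], "jaw": 50},
    {"delta_pos": [0, 0, -2], "rot": [0, 0, 0], "jaw": 50},
    {"delta_pos": [0, 0, -2], "rot": [0, 0, 0], "jaw": 50}
  ]
}}

```text
t: 4.8
position: [0.4599, -0.0681, 0.0009]
tcp_rot: [1.0, -0.002, 0.003, 0.001]
ft_force: [-6.6, 1.3, 24.4]
opening: 0.0503
```

Call:
{"name": "step_arm", "arguments": {
  "series": [
    {"delta_pos": [6, -8, -0.6], "rot": [0, 0, -0.01], "jaw": 50},
    {"delta_pos": [12, -15, -0.6], "rot": [0, 0, -0.02], "jaw": 50},
    {"delta_pos": [18, -23, -0.6], "rot": [0, 0, -0.03], "jaw": 50},
    {"delta_pos": [24, -30, -0.6], "rot": [0, 0, -0.04], "jaw": 50},
    {"delta_pos": [30, -38, -0.6], "rot": [0, 0, -0.055], "jaw": 50},
    {"delta_pos": [30, -38, -0.6], "rot": [0, 0, -0.055], "jaw": 50}
  ]
}}

```text
t: 5.3
position: [0.4919, -0.1071, 0.0011]
tcp_rot: [1.0, -0.03, 0.004, 0.001]
ft_force: [1.0, -1.9, 7.5]
opening: 0.0501
```

```bash
cat > lk.py <<'E'
from h import *
import sys,pickle
np.set_printoptions(precision=4,suppress=True)
s=bot.read_state();print(round(s['t'],2),s['position'],s['tcp_rot'],s['ft_force'],round(s['opening'],4))
cam=sys.argv[1];nm=sys.argv[2]
c=bot.camera_info(cam);im=bot.capture(cam)
cv2.imwrite(f"pics/{nm}.png",im);pickle.dump((c,im),open(f"{nm}.pkl","wb"))
E
python3 lk.py wrist e1
```

```text
5.3 [ 0.4919 -0.1071  0.0011] [ 0.9995 -0.0304  0.004   0.0012] [ 1.0499 -1.9251  7.5485] 0.0501
```

View pics/e1.png

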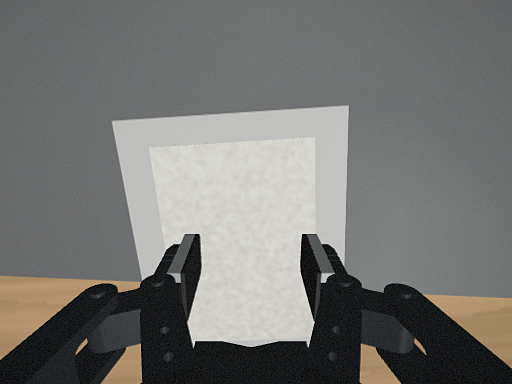

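Call:
{"name": "step_arm", "arguments": {
  "series": [
    {"delta_pos": [6, -8, -0.6], "rot": [0, 0, -0.011], "jaw": 50},
    {"delta_pos": [12, -15, -0.6], "rot": [0, 0, -0.022], "jaw": 50},
    {"delta_pos": [18, -23, -0.6], "rot": [0, 0, -0.033], "jaw": 50},
    {"delta_pos": [24, -30, -0.6], "rot": [0, 0, -0.044], "jaw": 50},
    {"delta_pos": [30, -38, -0.6], "rot": [0, 0, -0.055], "jaw": 50},
    {"delta_pos": [36, -46, -0.6], "rot": [0, 0, -0.066], "jaw": 50},
    {"delta_pos": [36, -46, -0.6], "rot": [0, 0, -0.066], "jaw": 50}
  ]
}}

```text
t: 5.93
position: [0.5299, -0.1544, 0.0012]
tcp_rot: [0.998, -0.064, 0.006, 0.002]
ft_force: [1.9, -1.7, 5.8]
opening: 0.0497
```

Call:
{"name": "step_arm", "arguments": {
  "series": [
    {"delta_pos": [6, -8, -0.6], "rot": [0, 0, -0.012], "jaw": 50},
    {"delta_pos": [12, -15, -0.6], "rot": [0, 0, -0.024], "jaw": 50},
    {"delta_pos": [18, -23, -0.6], "rot": [0, 0, -0.036], "jaw": 50},
    {"delta_pos": [24, -30, -0.6], "rot": [0, 0, -0.048], "jaw": 50},
    {"delta_pos": [30, -38, -0.6], "rot": [0, 0, -0.06], "jaw": 50},
    {"delta_pos": [36, -46, -0.6], "rot": [0, 0, -0.07], "jaw": 50},
    {"delta_pos": [36, -46, -0.6], "rot": [0, 0, -0.07], "jaw": 50}
  ]
}}

```text
t: 6.52
position: [0.5677, -0.2018, 0.0012]
tcp_rot: [0.995, -0.1, 0.007, 0.002]
ft_force: [1.8, -1.8, 6.0]
opening: 0.0501
```

```bash
python3 lk.py wrist e2
```

```text
6.52 [ 0.5677 -0.2018  0.0012] [ 0.995  -0.0998  0.0068  0.0022] [ 1.8344 -1.8497  5.9905] 0.0501
```

View pics/e2.png

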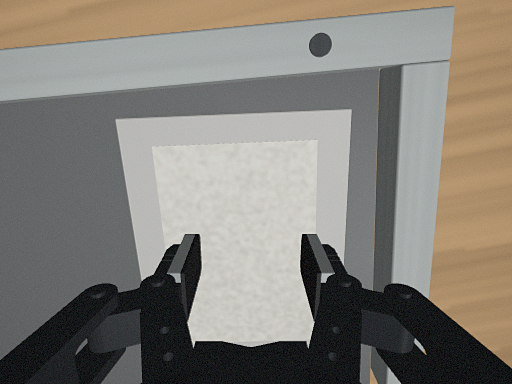

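```bash
cat > near.py <<'E'
from h import *
import sys,pickle
np.set_printoptions(precision=4,suppress=True)
c,im=pickle.load(open(sys.argv[1]+".pkl","rb"))
g=eval(sys.argv[2])
F0=[.6394,-.2744,-.1161]
FE=[((0,.01,.022),(0,.11,.022)),((.018,-.014,.022),(.018,.11,.022)),((-.01,0,.022),(-.07,0,.022)),((.014,-.018,.022),(-.07,-.018,.022))]
CE=[((.074,-.0525,.004),(.074,.0525,.004)),((.074,-.0525,.004),(.03,-.0525,.004)),((.074,.0525,.004),(.03,.0525,.004))]
pf,r,l=fit(im,c,FE,F0,rads=(10,5,3));print('F',pf,r,l)
pc,r,l=fit(im,c,CE,g,rads=(10,5,3));print('C',pc,r,l)
d=pc[:2]-pf[:2];cc,s=np.cos(pf[2]),np.sin(pf[2])
print('card in fence',(cc*d[0]+s*d[1])*1000,(-s*d[0]+cc*d[1])*1000,pc[2]-pf[2])
o=im.copy();draw(o,c,FE,pf);draw(o,c,CE,pc);cv2.imwrite(f"pics/{sys.argv[1]}_f.png",o)
E
python3 near.py e2 "[.5647,-.2018,-.116]"
```

```text
F [ 0.6399 -0.2733 -0.1156] 1.0701321112135216 [(40, -1.71), (40, 1.02), (40, 0.96), (39, -0.86)]
C [ 0.5616 -0.1962 -0.1595] 1.2508876315973938 [(40, 0.01), (40, -1.27), (40, 1.5)]
card in fence -86.68130057525005 67.54431405594849 -0.043963246685216034
```

View pics/e2_f.png

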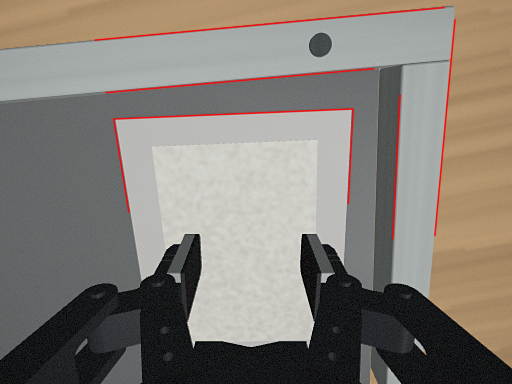

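Call:
{"name": "step_arm", "arguments": {
  "series": [
    {"delta_pos": [3, -4, -0.6], "rot": [0, 0, 0.015], "jaw": 50},
    {"delta_pos": [6, -9, -0.6], "rot": [0, 0, 0.03], "jaw": 50},
    {"delta_pos": [8.5, -13, -0.6], "rot": [0, 0, 0.044], "jaw": 50},
    {"delta_pos": [11.5, -13.4, -0.6], "rot": [0, 0, 0.044], "jaw": 50},
    {"delta_pos": [14.5, -13.8, -0.6], "rot": [0, 0, 0.044], "jaw": 50},
    {"delta_pos": [14.5, -13.8, -0.6], "rot": [0, 0, 0.044], "jaw": 50}
  ]
}}

```text
t: 7.07
position: [0.5809, -0.2152, 0.0011]
tcp_rot: [0.997, -0.078, 0.006, 0.002]
ft_force: [-5.3, 1.4, 13.6]
opening: 0.0498
```

```bash
python3 lk.py wrist e3; python3 near.py e3 "[.570,-.212,-.116]"
```

```text
7.07 [ 0.5809 -0.2152  0.0011] [ 0.997  -0.0775  0.0057  0.0021] [-5.2788  1.3921 13.6283] 0.0498
F [ 0.64   -0.2734 -0.1138] 0.9579220857624003 [(38, -1.89), (40, 0.61), (40, 1.02), (40, -0.73)]
C [ 0.5699 -0.2085 -0.1804] 1.2534512509297324 [(37, 0.01), (40, -1.51), (40, 1.24)]
card in fence -77.00546167906508 56.51269566677004 -0.06663075168942985
```

View pics/e3_f.png

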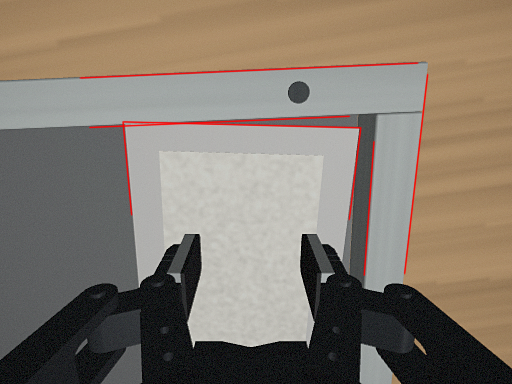

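Call:
{"name": "step_arm", "arguments": {
  "series": [
    {"delta_pos": [-3, 0.3, -0.6], "rot": [0, 0, 0.0], "jaw": 50},
    {"delta_pos": [-3, 0.3, -0.6], "rot": [0, 0, 0.025], "jaw": 50},
    {"delta_pos": [-3, 0.3, -0.6], "rot": [0, 0, 0.05], "jaw": 50},
    {"delta_pos": [-3, 0.3, -0.6], "rot": [0, 0, 0.07], "jaw": 50},
    {"delta_pos": [-3, 0.3, -0.6], "rot": [0, 0, 0.07], "jaw": 50},
    {"delta_pos": [-3, 0.3, -0.6], "rot": [0, 0, 0.07], "jaw": 50}
  ]
}}

```text
t: 7.62
position: [0.5792, -0.2148, 0.0012]
tcp_rot: [0.999, -0.042, 0.007, 0.002]
ft_force: [2.3, 0.1, 6.2]
opening: 0.0502
```

```bash
python3 lk.py wrist e4; python3 near.py e4 "[.570,-.212,-.116]"
```

```text
7.62 [ 0.5792 -0.2148  0.0012] [ 0.9991 -0.0421  0.0071  0.002 ] [2.3468 0.1353 6.1913] 0.0502
F [ 0.6401 -0.2734 -0.1146] 1.0214290960972825 [(40, -1.57), (40, 1.02), (40, 1.0), (40, -0.81)]
C [ 0.5723 -0.2115 -0.1153] 0.42622929149114 [(40, 0.02), (30, -0.56), (27, 0.51)]
card in fence -74.45772452468765 53.77307179620413 -0.0006981222444182866
```

View pics/e4_f.png

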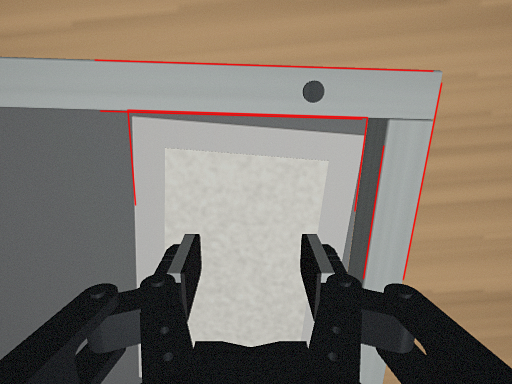

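Call:
{"name": "step_arm", "arguments": {
  "series": [
    {"delta_pos": [0, 0, 0.5], "rot": [0.005, 0.014, 0.0], "jaw": 50},
    {"delta_pos": [0, 0, -0.6], "rot": [0.005, 0.014, 0.0], "jaw": 50},
    {"delta_pos": [0, 0, -0.8], "rot": [0.005, 0.014, 0.0], "jaw": 50},
    {"delta_pos": [0, 0, -0.8], "rot": [0.005, 0.014, 0.0], "jaw": 50},
    {"delta_pos": [0, 0, -0.8], "rot": [0.005, 0.014, 0.0], "jaw": 50}
  ]
}}

```text
t: 8.08
position: [0.5793, -0.2149, 0.0011]
tcp_rot: [0.999, -0.042, -0.0, -0.0]
ft_force: [-1.7, 0.7, 10.2]
opening: 0.0496
```

```bash
python3 lk.py wrist e5
```

```text
8.08 [ 0.5793 -0.2149  0.0011] [ 0.9991 -0.0419 -0.0001 -0.0001] [-1.7443  0.7383 10.1858] 0.0496
```

Now rotate by +0.065 with both fingers, backing off 2 mm first.

Call:
{"name": "step_arm", "arguments": {
  "series": [
    {"delta_pos": [-2, 0.2, -0.6], "rot": [0, 0, 0.0], "jaw": 50},
    {"delta_pos": [-2, 0.2, -0.6], "rot": [0, 0, 0.025], "jaw": 50},
    {"delta_pos": [-2, 0.2, -0.6], "rot": [0, 0, 0.045], "jaw": 50},
    {"delta_pos": [-2, 0.2, -0.6], "rot": [0, 0, 0.065], "jaw": 50},
    {"delta_pos": [-2, 0.2, -0.6], "rot": [0, 0, 0.065], "jaw": 50}
  ]
}}

```text
t: 8.55
position: [0.5779, -0.2148, 0.0011]
tcp_rot: [1.0, -0.009, 0.0, -0.0]
ft_force: [-1.2, -0.3, 8.8]
opening: 0.0503
```

```bash
python3 lk.py wrist e6; python3 near.py e6 "[.568,-.211,-.14]"
```

```text
8.55 [ 0.5779 -0.2148  0.0011] [ 1.     -0.0088  0.0004 -0.    ] [-1.1738 -0.2725  8.7516] 0.0503
F [ 0.6401 -0.2734 -0.1149] 0.9939885320392992 [(40, -1.79), (40, 0.95), (40, 0.99), (40, -0.76)]
C [ 0.5664 -0.2079 -0.1664] 1.1799491808050375 [(40, 0.0), (40, -1.57), (40, 1.18)]
card in fence -80.66079337042325 56.54558578093438 -0.05153084581639336
```

View pics/e6.png

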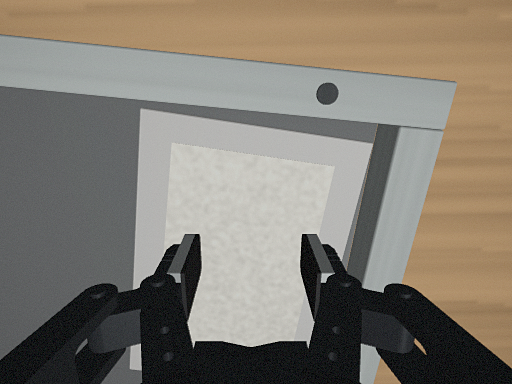

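Call:
{"name": "step_arm", "arguments": {
  "series": [
    {"delta_pos": [-0.3, -3, -0.7], "rot": [0, 0, 0.0], "jaw": 50},
    {"delta_pos": [-0.6, -6, -0.7], "rot": [0, 0, 0.0], "jaw": 50},
    {"delta_pos": [-0.9, -9, -0.7], "rot": [0, 0, 0.0], "jaw": 50},
    {"delta_pos": [2, -9.3, -0.7], "rot": [0, 0, 0.0], "jaw": 50},
    {"delta_pos": [5, -9.6, -0.7], "rot": [0, 0, 0.0], "jaw": 50},
    {"delta_pos": [8, -10, -0.7], "rot": [0, 0, 0.0], "jaw": 50},
    {"delta_pos": [8, -10, -0.7], "rot": [0, 0, 0.0], "jaw": 50}
  ]
}}

```text
t: 9.18
position: [0.5847, -0.2234, 0.001]
tcp_rot: [1.0, -0.009, -0.001, -0.001]
ft_force: [-6.3, 5.1, 16.5]
opening: 0.05
```

```bash
python3 lk.py wrist e7; python3 near.py e7 "[.572,-.2137,-.116]"
```

```text
9.18 [ 0.5847 -0.2234  0.001 ] [ 1.     -0.0085 -0.0015 -0.0007] [-6.3001  5.0604 16.4508] 0.05
F [ 0.6401 -0.2734 -0.1133] 0.8010998903993781 [(40, -0.97), (40, 0.52), (34, 0.83), (40, -0.69)]
C [ 0.5703 -0.2134 -0.1132] 1.2423210132039144 [(40, -0.0), (40, -1.5), (40, 1.25)]
card in fence -76.1202478304946 51.68604450107119 0.00013593213209026067
```

View pics/e7.png

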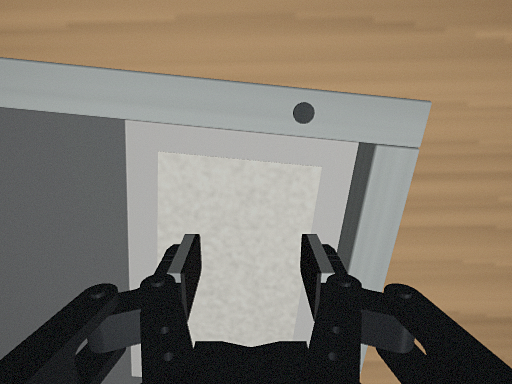

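Call:
{"name": "step_arm", "arguments": {
  "series": [
    {"delta_pos": [-0.5, 0.5, 3], "rot": [0, 0, 0.0], "jaw": 50},
    {"delta_pos": [-0.5, 0.5, 20], "rot": [0, 0, 0.0], "jaw": 60},
    {"delta_pos": [-5, 20, 60], "rot": [0, 0, 0.0], "jaw": 80},
    {"delta_pos": [-20, 50, 100], "rot": [0, 0, 0.0], "jaw": 85},
    {"delta_pos": [-30, 90, 140], "rot": [0, 0, 0.0], "jaw": 85},
    {"delta_pos": [-45, 130, 180], "rot": [0, 0, 0.0], "jaw": 85},
    {"delta_pos": [-50, 170, 220], "rot": [0, 0, 0.0], "jaw": 85},
    {"delta_pos": [-50, 200, 260], "rot": [0, 0, 0.0], "jaw": 85},
    {"delta_pos": [-50, 240, 280], "rot": [0, 0, 0.0], "jaw": 85},
    {"delta_pos": [-50, 260, 300], "rot": [0, 0, 0.0], "jaw": 85},
    {"delta_pos": [-50, 260, 300], "rot": [0, 0, 0.0], "jaw": 85},
    {"delta_pos": [-50, 260, 300], "rot": [0, 0, 0.0], "jaw": 85},
    {"delta_pos": [-50, 260, 300], "rot": [0, 0, 0.0], "jaw": 85}
  ]
}}

```text
t: 10.32
position: [0.5354, 0.0406, 0.3035]
tcp_rot: [1.0, -0.005, 0.001, -0.001]
ft_force: [-0.1, -0.5, 0.3]
opening: 0.0853
```

```bash
python3 lk.py wrist f1
```

```text
10.32 [0.5354 0.0406 0.3035] [ 1.     -0.0054  0.0008 -0.0014] [-0.1019 -0.4858  0.3437] 0.0853
```

View pics/f1.png

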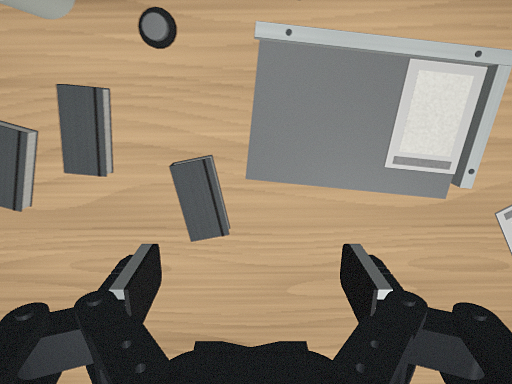

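```bash
cat > obj.py <<'E'
from h import *
import sys,pickle
np.set_printoptions(precision=4,suppress=True)
# usage obj.py pkl name "{'card':[..],'A':[..]}" ; prints world pose and fence-frame pose
nm=sys.argv[1];c,im=pickle.load(open(nm+".pkl","rb"));o=im.copy()
G=eval(sys.argv[2])
F=[.6396,-.2742,-.1155]
if 'nofence' not in sys.argv:
    F,r,l=fit(im,c,FENCE,F,rads=(8,4,3));print('fence',F,round(r,2),l);draw(o,c,FENCE,F)
def loc(p):
    d=p[:2]-F[:2];cc,s=np.cos(F[2]),np.sin(F[2]);return np.array([(cc*d[0]+s*d[1])*1000,(-s*d[0]+cc*d[1])*1000,p[2]-F[2]])
for k,g in G.items():
    E=CARD if k=='card' else BOOK
    p,r,l=fit(im,c,E,g,rads=(6,4,3));print(k,p,round(r,2),l,'fence frame',loc(p).round(3));draw(o,c,E,p,(0,255,0))
cv2.imwrite(f"pics/{nm}_o.png",cv2.resize(o,(768,576),interpolation=cv2.INTER_CUBIC))
E
python3 obj.py f1 "{'card':[.572,-.2137,-.116],'A':[.4614,.1148,.16],'B':[.5607,.267,-.103],'C':[.51,.385,-.25]}"
```

```text
fence [ 0.6385 -0.2749 -0.1183] 0.31 [(27, -0.25), (39, 0.19), (40, -0.11), (32, -0.41), (40, 0.4)]
card [ 0.5702 -0.2138 -0.1143] 0.25 [(40, 0.13), (40, 0.26), (40, 0.12), (40, 0.25)] fence frame [-75.072  52.55    0.004]
A [0.4624 0.1128 0.1786] 1.03 [(40, -1.27), (40, -0.98), (40, -1.01), (40, -1.02)] fence frame [-220.658  364.117    0.297]
B [ 0.5607  0.2663 -0.101 ] 0.25 [(40, 0.25), (40, -0.01), (40, 0.25), (40, 0.01)] fence frame [-141.149  528.179    0.017]
C [ 0.5121  0.3864 -0.2962] 0.22 [(40, 0.0), (21, -0.03), 0, (17, 0.04)] fence frame [-203.581  641.69    -0.178]
```

View pics/f1_o.png

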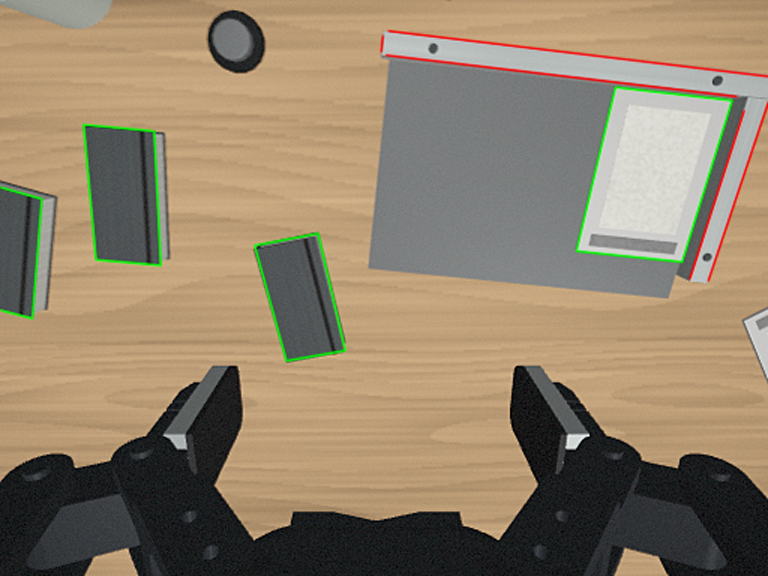

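```bash
python3 - <<'E'
import cv2
im=cv2.imread("pics/f1.png")
cv2.imwrite("pics/f1c.png",cv2.resize(im[70:260,0:250],None,fx=3.1,fy=3.1,interpolation=cv2.INTER_CUBIC))
E
```

```text
(no output)
```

View pics/f1c.png

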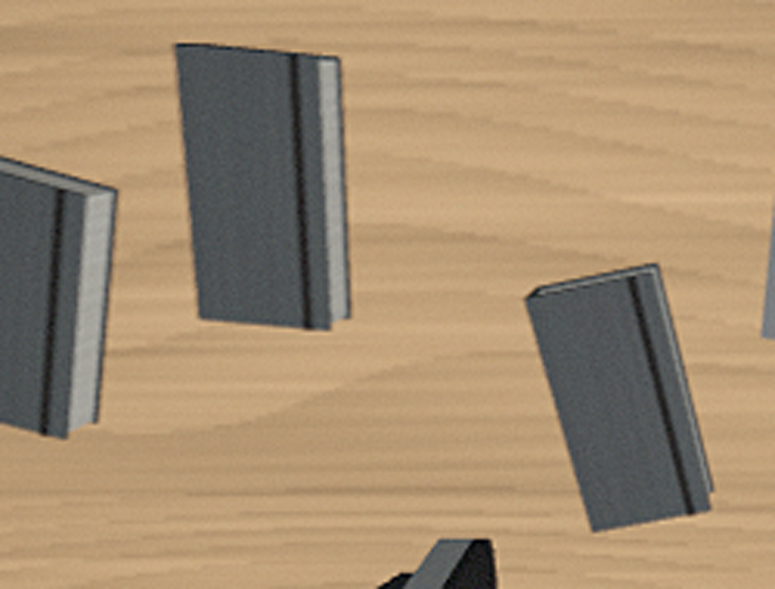

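Call:
{"name": "step_arm", "arguments": {
  "series": [
    {"delta_pos": [-20, 20, -40], "rot": [0, 0, 0.1], "jaw": 85},
    {"delta_pos": [-40, 40, -80], "rot": [0, 0, 0.19], "jaw": 85},
    {"delta_pos": [-60, 60, -120], "rot": [0, 0, 0.19], "jaw": 85},
    {"delta_pos": [-74, 73, -160], "rot": [0, 0, 0.19], "jaw": 85},
    {"delta_pos": [-74, 73, -200], "rot": [0, 0, 0.19], "jaw": 85},
    {"delta_pos": [-74, 73, -235], "rot": [0, 0, 0.19], "jaw": 85},
    {"delta_pos": [-74, 73, -235], "rot": [0, 0, 0.19], "jaw": 85},
    {"delta_pos": [-74, 73, -235], "rot": [0, 0, 0.19], "jaw": 85},
    {"delta_pos": [-74, 73, -235], "rot": [0, 0, 0.19], "jaw": 85}
  ]
}}

```text
t: 11.12
position: [0.4594, 0.1083, 0.0646]
tcp_rot: [0.996, 0.087, -0.003, 0.0]
ft_force: [0.6, -0.1, 0.4]
opening: 0.0851
```

```bash
python3 lk.py wrist g1;python3 obj.py g1 "{'A':[.4614,.1138,.17]}" nofence
```

```text
11.12 [0.4594 0.1083 0.0646] [ 0.9962  0.087  -0.0032  0.0002] [ 0.5541 -0.142   0.3674] 0.0851
A [0.4611 0.1159 0.1937] 0.49 [(40, 0.25), (39, -0.48), (40, 0.27), (40, -0.77)] fence frame [-222.25   366.892    0.309]
```

View pics/g1_o.png

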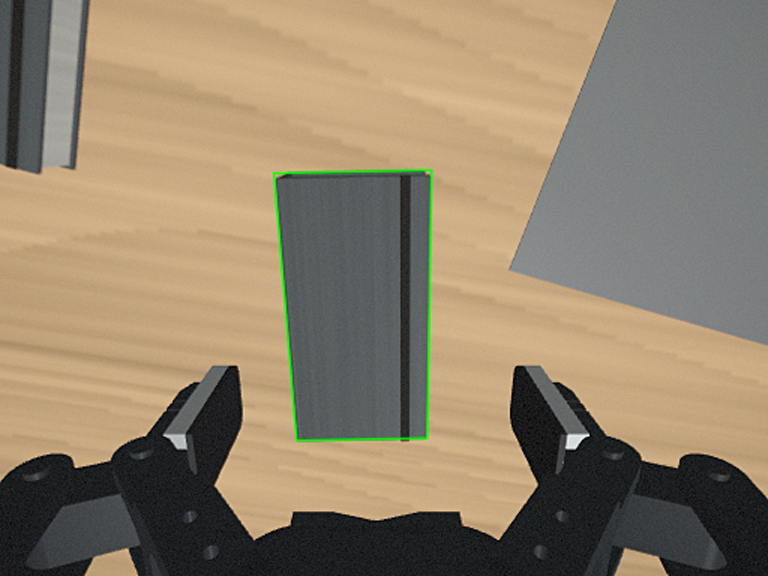

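Call:
{"name": "step_arm", "arguments": {
  "series": [
    {"delta_pos": [2, 7, -10], "rot": [0, -0.006, 0.018], "jaw": 85},
    {"delta_pos": [2, 7, -30], "rot": [0, -0.006, 0.018], "jaw": 85},
    {"delta_pos": [2, 7, -50], "rot": [0, -0.006, 0.018], "jaw": 85},
    {"delta_pos": [2, 7, -60], "rot": [0, -0.006, 0.018], "jaw": 85},
    {"delta_pos": [2, 7, -61], "rot": [0, -0.006, 0.018], "jaw": 85},
    {"delta_pos": [2, 7, -61], "rot": [0, -0.006, 0.018], "jaw": 85},
    {"delta_pos": [2, 7, -61], "rot": [0, -0.006, 0.018], "jaw": 85}
  ]
}}

```text
t: 11.75
position: [0.4636, 0.1163, 0.0058]
tcp_rot: [0.995, 0.096, 0.002, -0.0]
ft_force: [0.4, -0.4, 0.3]
opening: 0.0849
```

Call:
{"name": "step_arm", "arguments": {
  "series": [
    {"delta_pos": [0, 0, 0], "rot": [0, 0, 0], "jaw": 55},
    {"delta_pos": [0, 0, 0], "rot": [0, 0, 0], "jaw": 55},
    {"delta_pos": [0, 0, 0], "rot": [0, 0, 0], "jaw": 55},
    {"delta_pos": [0, 0, 0], "rot": [0, 0, 0], "jaw": 55},
    {"delta_pos": [0, 0, 0], "rot": [0, 0, 0], "jaw": 55},
    {"delta_pos": [0, 0, 0], "rot": [0, 0, 0], "jaw": 55}
  ],
  "force": 40
}}

```text
t: 12.25
position: [0.4645, 0.1165, 0.007]
tcp_rot: [0.995, 0.096, 0.003, -0.0]
ft_force: [-1.1, -0.7, 8.2]
opening: 0.0591
```

Call:
{"name": "step_arm", "arguments": {
  "series": [
    {"delta_pos": [0, 0, 15], "rot": [0, 0, 0], "jaw": 55},
    {"delta_pos": [0, 0, 30], "rot": [0, 0, 0], "jaw": 55},
    {"delta_pos": [12, -24, 35], "rot": [0, 0, -0.04], "jaw": 55},
    {"delta_pos": [25, -49, 35], "rot": [0, 0, -0.08], "jaw": 55},
    {"delta_pos": [38, -74, 35], "rot": [0, 0, -0.12], "jaw": 55},
    {"delta_pos": [50, -98, 35], "rot": [0, 0, -0.16], "jaw": 55},
    {"delta_pos": [63, -123, 35], "rot": [0, 0, -0.2], "jaw": 55},
    {"delta_pos": [75, -148, 35], "rot": [0, 0, -0.24], "jaw": 55},
    {"delta_pos": [88, -172, 35], "rot": [0, 0, -0.28], "jaw": 55},
    {"delta_pos": [100, -197, 35], "rot": [0, 0, -0.309], "jaw": 55},
    {"delta_pos": [113, -222, 35], "rot": [0, 0, -0.309], "jaw": 55},
    {"delta_pos": [120, -236, 35], "rot": [0, 0, -0.309], "jaw": 55},
    {"delta_pos": [122, -240, 35], "rot": [0, 0, -0.309], "jaw": 55},
    {"delta_pos": [122, -240, 35], "rot": [0, 0, -0.309], "jaw": 55},
    {"delta_pos": [122, -240, 35], "rot": [0, 0, -0.309], "jaw": 55}
  ]
}}

```text
t: 13.5
position: [0.5858, -0.1223, 0.0419]
tcp_rot: [0.998, -0.058, 0.003, -0.0]
ft_force: [-0.0, 0.2, -1.8]
opening: 0.0587
```

```bash
python3 lk.py wrist g2
```

```text
13.5 [ 0.5858 -0.1223  0.0419] [ 0.9983 -0.0582  0.0028 -0.0001] [-0.02    0.2419 -1.8275] 0.0587
```

View pics/g2.png

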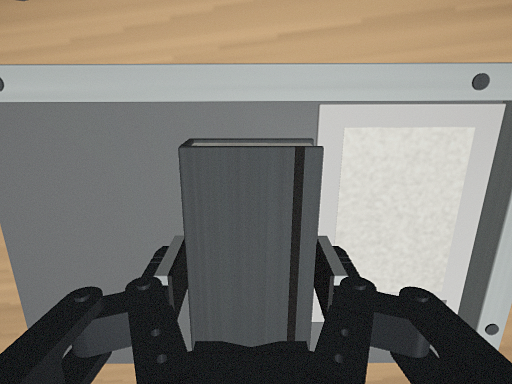

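Call:
{"name": "step_arm", "arguments": {
  "series": [
    {"delta_pos": [0, 0, -15], "rot": [0, 0.0056, 0], "jaw": 55},
    {"delta_pos": [0, 0, -28], "rot": [0, 0.0056, 0], "jaw": 55},
    {"delta_pos": [0, 0, -33], "rot": [0, 0.0056, 0], "jaw": 55},
    {"delta_pos": [0, 0, -35], "rot": [0, 0.0056, 0], "jaw": 55},
    {"delta_pos": [0, 0, -35], "rot": [0, 0.0056, 0], "jaw": 55},
    {"delta_pos": [0, 0, -35], "rot": [0, 0.0056, 0], "jaw": 55}
  ]
}}

```text
t: 14.05
position: [0.584, -0.12, 0.0071]
tcp_rot: [0.998, -0.057, -0.002, -0.0]
ft_force: [-7.9, 2.5, 15.5]
opening: 0.059
```

Call:
{"name": "step_arm", "arguments": {
  "series": [
    {"delta_pos": [-0.5, -4, 0.4], "rot": [0, 0, 0], "jaw": 55},
    {"delta_pos": [-1, -8, 0.4], "rot": [0, 0, 0], "jaw": 55},
    {"delta_pos": [-1.4, -12, 0.4], "rot": [0, 0, 0], "jaw": 55},
    {"delta_pos": [-1.4, -12.5, 0.4], "rot": [0, 0, 0], "jaw": 55}
  ]
}}

```text
t: 14.38
position: [0.5828, -0.1311, 0.0072]
tcp_rot: [0.998, -0.056, -0.002, -0.001]
ft_force: [-0.9, 6.7, 3.8]
opening: 0.0591
```

Call:
{"name": "step_arm", "arguments": {
  "series": [
    {"delta_pos": [4, -0.5, 0], "rot": [0, 0, 0], "jaw": 55},
    {"delta_pos": [8, -1, 0], "rot": [0, 0, 0], "jaw": 55},
    {"delta_pos": [12, -1.4, 0], "rot": [0, 0, 0], "jaw": 55},
    {"delta_pos": [14, -1.6, 0], "rot": [0, 0, 0], "jaw": 55},
    {"delta_pos": [14, -1.6, 0], "rot": [0, 0, 0], "jaw": 55}
  ]
}}

```text
t: 14.8
position: [0.5957, -0.1324, 0.0071]
tcp_rot: [0.998, -0.057, -0.003, -0.001]
ft_force: [-5.4, 3.0, 10.3]
opening: 0.0587
```

```bash
python3 lk.py wrist g3
```

```text
14.8 [ 0.5957 -0.1324  0.0071] [ 0.9984 -0.0566 -0.0033 -0.0013] [-5.4324  2.9954 10.2504] 0.0587
```

View pics/g3.png

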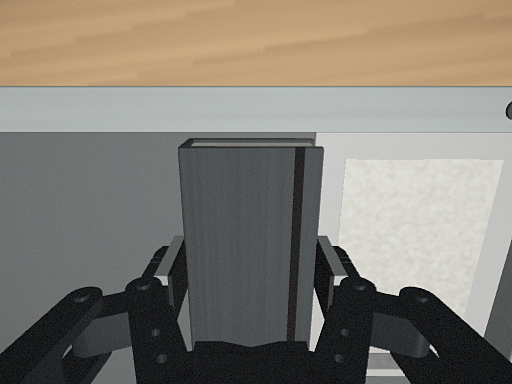

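Call:
{"name": "step_arm", "arguments": {
  "series": [
    {"delta_pos": [2, -0.3, 0.2], "rot": [0, 0.004, 0], "jaw": 55},
    {"delta_pos": [4, -0.5, 0.2], "rot": [0, 0.004, 0], "jaw": 55},
    {"delta_pos": [6, -0.7, 0.2], "rot": [0, 0.004, 0], "jaw": 55},
    {"delta_pos": [6.5, -0.8, 0.2], "rot": [0, 0.004, 0], "jaw": 55},
    {"delta_pos": [6.5, -0.8, 0.2], "rot": [0, 0.004, 0], "jaw": 55}
  ]
}}

```text
t: 15.27
position: [0.601, -0.133, 0.0071]
tcp_rot: [0.998, -0.057, -0.006, -0.001]
ft_force: [-4.6, 2.6, 8.8]
opening: 0.0586
```

```bash
python3 lk.py wrist g4
```

```text
15.27 [ 0.601  -0.133   0.0071] [ 0.9984 -0.0568 -0.0065 -0.0014] [-4.6185  2.5734  8.8379] 0.0586
```

View pics/g4.png

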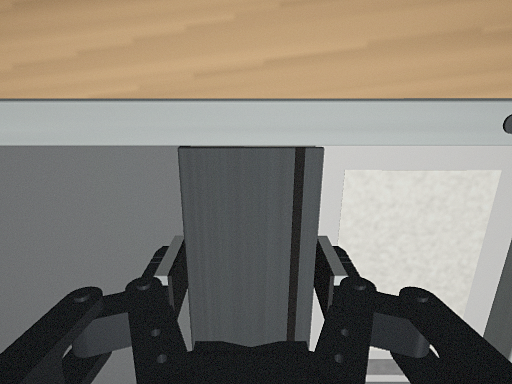

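Call:
{"name": "step_arm", "arguments": {
  "series": [
    {"delta_pos": [0, 0, 0.3], "rot": [0, -0.013, 0], "jaw": 55},
    {"delta_pos": [1, -0.1, 0.3], "rot": [0, -0.013, 0], "jaw": 55},
    {"delta_pos": [2, -0.3, 0.3], "rot": [0, -0.013, 0], "jaw": 55},
    {"delta_pos": [2, -0.3, 0.3], "rot": [0, -0.013, 0], "jaw": 55},
    {"delta_pos": [2, -0.3, 0.3], "rot": [0, -0.013, 0], "jaw": 55}
  ]
}}

```text
t: 15.73
position: [0.6012, -0.133, 0.0072]
tcp_rot: [0.998, -0.057, -0.002, -0.002]
ft_force: [-6.5, 4.6, 9.1]
opening: 0.0589
```

Call:
{"name": "step_arm", "arguments": {
  "series": [
    {"delta_pos": [2, -0.2, 0.3], "rot": [0, -0.004, 0], "jaw": 55},
    {"delta_pos": [3, -0.3, 0.3], "rot": [0, -0.004, 0], "jaw": 55},
    {"delta_pos": [3, -0.3, 0.3], "rot": [0, -0.004, 0], "jaw": 55}
  ]
}}

```text
t: 15.98
position: [0.6012, -0.133, 0.0071]
tcp_rot: [0.998, -0.057, -0.003, -0.002]
ft_force: [-9.6, 3.4, 12.9]
opening: 0.059
```

```bash
python3 lk.py wrist g5
```

```text
15.98 [ 0.6012 -0.133   0.0071] [ 0.9984 -0.0569 -0.0031 -0.0019] [-9.553   3.3661 12.9442] 0.059
```

View pics/g5.png

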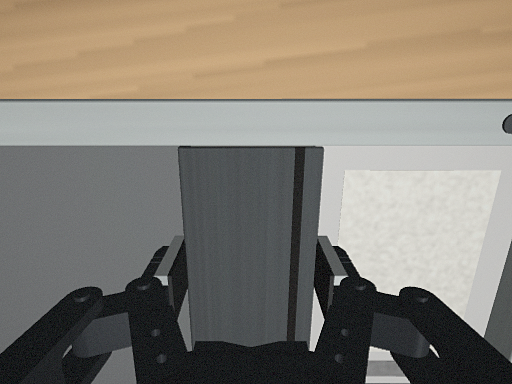

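Call:
{"name": "step_arm", "arguments": {
  "series": [
    {"delta_pos": [-0.5, 0, 0], "rot": [0, 0, 0], "jaw": 72},
    {"delta_pos": [-0.5, 0, 0], "rot": [0, 0, 0], "jaw": 72},
    {"delta_pos": [-0.5, 0, 0], "rot": [0, 0, 0], "jaw": 72},
    {"delta_pos": [-0.5, 0, 10], "rot": [0, 0, 0], "jaw": 72},
    {"delta_pos": [-0.5, 0, 30], "rot": [0, 0, 0], "jaw": 80},
    {"delta_pos": [-0.5, 0, 60], "rot": [0, 0, 0], "jaw": 85},
    {"delta_pos": [-10, 35, 90], "rot": [0, 0, 0.05], "jaw": 85},
    {"delta_pos": [-30, 70, 130], "rot": [0, 0, 0.1], "jaw": 85},
    {"delta_pos": [-50, 105, 170], "rot": [0, 0, 0.1], "jaw": 85},
    {"delta_pos": [-60, 140, 210], "rot": [0, 0, 0.1], "jaw": 85},
    {"delta_pos": [-70, 175, 250], "rot": [0, 0, 0.1], "jaw": 85},
    {"delta_pos": [-70, 210, 280], "rot": [0, 0, 0.1], "jaw": 85},
    {"delta_pos": [-70, 220, 290], "rot": [0, 0, 0.1], "jaw": 85},
    {"delta_pos": [-70, 220, 290], "rot": [0, 0, 0.1], "jaw": 85},
    {"delta_pos": [-70, 220, 290], "rot": [0, 0, 0.1], "jaw": 85}
  ]
}}

```text
t: 17.28
position: [0.5326, 0.0946, 0.3041]
tcp_rot: [1.0, -0.003, 0.002, -0.004]
ft_force: [0.4, 0.9, -0.1]
opening: 0.085
```

```bash
python3 lk.py wrist h1;python3 obj.py h1 "{'card':[.572,-.2137,-.116],'A':[.5952,-.1335,-.116],'B':[.5607,.267,-.103],'C':[.51,.385,-.25]}"
```

```text
17.28 [0.5326 0.0946 0.3041] [ 1.     -0.0028  0.002  -0.004 ] [ 0.4174  0.9109 -0.1267] 0.085
fence [ 0.6394 -0.2751 -0.115 ] 0.27 [(36, -0.31), (32, 0.34), (7, -0.34), 0, (40, 0.02)]
card [ 0.5706 -0.2133 -0.1104] 0.21 [(17, -0.02), (26, 0.35), (32, 0.02), (40, 0.26)] fence frame [-75.409  53.48    0.005]
A [ 0.5958 -0.1332 -0.1116] 0.26 [(40, 0.37), (40, 0.26), (40, 0.26), (40, 0.25)] fence frame [-59.578 135.891   0.003]
B [ 0.5605  0.2667 -0.1066] 0.24 [(40, 0.05), (40, 0.23), (40, 0.21), (40, 0.26)] fence frame [-140.473  529.106    0.008]
C [ 0.5125  0.3864 -0.2983] 0.22 [(40, 0.18), (10, 0.03), (40, 0.25), (40, 0.01)] fence frame [-201.913  642.572   -0.183]
```

View pics/h1_o.png

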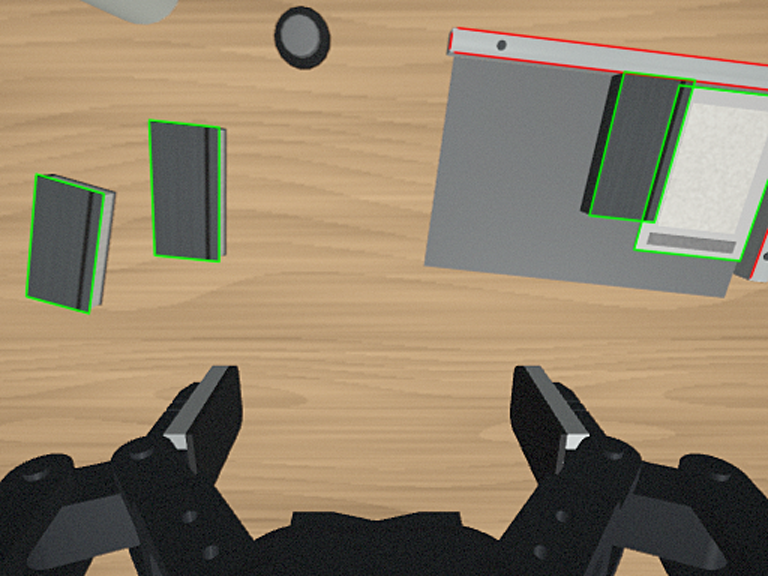

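Call:
{"name": "step_arm", "arguments": {
  "series": [
    {"delta_pos": [6, 35, -30], "rot": [-0.008, 0.004, -0.1], "jaw": 85},
    {"delta_pos": [12, 70, -60], "rot": [-0.008, 0.004, -0.1], "jaw": 85},
    {"delta_pos": [18, 105, -95], "rot": [-0.008, 0.004, -0.1], "jaw": 85},
    {"delta_pos": [24, 140, -130], "rot": [-0.008, 0.004, -0.1], "jaw": 85},
    {"delta_pos": [28, 172, -165], "rot": [-0.008, 0.004, -0.1], "jaw": 85},
    {"delta_pos": [28, 174, -205], "rot": [-0.008, 0.004, -0.1], "jaw": 85},
    {"delta_pos": [28, 174, -240], "rot": [-0.008, 0.004, -0.1], "jaw": 85},
    {"delta_pos": [28, 174, -240], "rot": [-0.008, 0.004, -0.1], "jaw": 85},
    {"delta_pos": [28, 174, -240], "rot": [-0.008, 0.004, -0.1], "jaw": 85},
    {"delta_pos": [28, 174, -240], "rot": [-0.008, 0.004, -0.1], "jaw": 85}
  ]
}}

```text
t: 18.17
position: [0.5597, 0.2633, 0.0598]
tcp_rot: [0.999, -0.055, -0.003, 0.002]
ft_force: [-0.3, 0.1, 0.6]
opening: 0.085
```

```bash
python3 lk.py wrist i1;python3 obj.py i1 "{'B':[.5607,.267,-.106]}" nofence
```

```text
18.17 [0.5597 0.2633 0.0598] [ 0.9985 -0.0546 -0.0028  0.0024] [-0.2706  0.0909  0.5701] 0.085
B [ 0.5623  0.2688 -0.1035] 0.67 [(40, 0.48), (39, -0.67), (40, 0.38), (40, -1.55)] fence frame [-139.397  530.501    0.012]
```

View pics/i1_o.png

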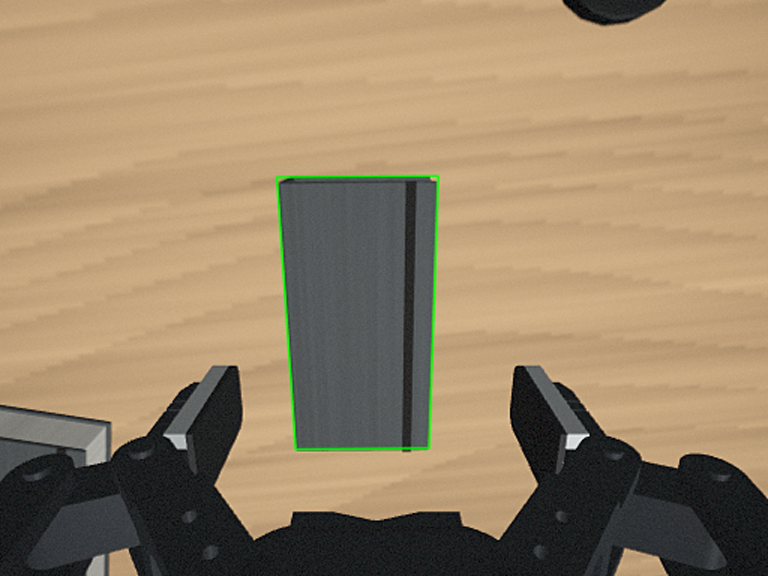

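Call:
{"name": "step_arm", "arguments": {
  "series": [
    {"delta_pos": [0, 4, -15], "rot": [0.004, -0.005, 0.004], "jaw": 85},
    {"delta_pos": [0, 4, -35], "rot": [0.004, -0.005, 0.004], "jaw": 85},
    {"delta_pos": [0, 4, -50], "rot": [0.004, -0.005, 0.004], "jaw": 85},
    {"delta_pos": [0, 4, -56], "rot": [0.004, -0.005, 0.004], "jaw": 85},
    {"delta_pos": [0, 4, -56], "rot": [0.004, -0.005, 0.004], "jaw": 85},
    {"delta_pos": [0, 4, -56], "rot": [0.004, -0.005, 0.004], "jaw": 85}
  ]
}}

```text
t: 18.72
position: [0.5616, 0.2677, 0.0064]
tcp_rot: [0.999, -0.053, 0.001, -0.001]
ft_force: [-0.5, 0.0, -0.5]
opening: 0.085
```

Call:
{"name": "step_arm", "arguments": {
  "series": [
    {"delta_pos": [0, 0, 0], "rot": [0, 0, 0], "jaw": 55},
    {"delta_pos": [0, 0, 0], "rot": [0, 0, 0], "jaw": 55},
    {"delta_pos": [0, 0, 0], "rot": [0, 0, 0], "jaw": 55},
    {"delta_pos": [0, 0, 0], "rot": [0, 0, 0], "jaw": 55},
    {"delta_pos": [0, 0, 0], "rot": [0, 0, 0], "jaw": 55},
    {"delta_pos": [0, 0, 0], "rot": [0, 0, 0], "jaw": 55}
  ],
  "force": 40
}}

```text
t: 19.22
position: [0.5626, 0.2684, 0.0079]
tcp_rot: [0.999, -0.053, 0.003, -0.001]
ft_force: [-0.2, -0.6, 6.7]
opening: 0.0591
```

Call:
{"name": "step_arm", "arguments": {
  "series": [
    {"delta_pos": [0, 0, 15], "rot": [0, 0, 0], "jaw": 55},
    {"delta_pos": [0, 0, 30], "rot": [0, 0, 0], "jaw": 55},
    {"delta_pos": [0, -25, 35], "rot": [0, 0, -0.009], "jaw": 55},
    {"delta_pos": [0, -55, 35], "rot": [0, 0, -0.009], "jaw": 55},
    {"delta_pos": [0, -85, 35], "rot": [0, 0, -0.009], "jaw": 55},
    {"delta_pos": [0, -115, 35], "rot": [0, 0, -0.009], "jaw": 55},
    {"delta_pos": [0, -145, 35], "rot": [0, 0, -0.009], "jaw": 55},
    {"delta_pos": [0, -175, 35], "rot": [0, 0, -0.009], "jaw": 55},
    {"delta_pos": [10, -205, 35], "rot": [0, 0, -0.009], "jaw": 55},
    {"delta_pos": [20, -235, 35], "rot": [0, 0, -0.009], "jaw": 55},
    {"delta_pos": [30, -265, 35], "rot": [0, 0, -0.009], "jaw": 55},
    {"delta_pos": [35, -290, 35], "rot": [0, 0, -0.009], "jaw": 55},
    {"delta_pos": [36, -305, 35], "rot": [0, 0, -0.009], "jaw": 55},
    {"delta_pos": [36, -310, 35], "rot": [0, 0, -0.009], "jaw": 55},
    {"delta_pos": [36, -310, 35], "rot": [0, 0, -0.009], "jaw": 55},
    {"delta_pos": [36, -310, 35], "rot": [0, 0, -0.009], "jaw": 55}
  ]
}}

```text
t: 20.55
position: [0.5983, -0.0403, 0.0431]
tcp_rot: [0.998, -0.057, 0.002, -0.002]
ft_force: [-0.0, 0.1, -1.1]
opening: 0.0588
```

```bash
python3 lk.py wrist i2
```

```text
20.55 [ 0.5983 -0.0403  0.0431] [ 0.9984 -0.0572  0.0025 -0.0017] [-0.0298  0.1227 -1.1295] 0.0588
```

View pics/i2.png

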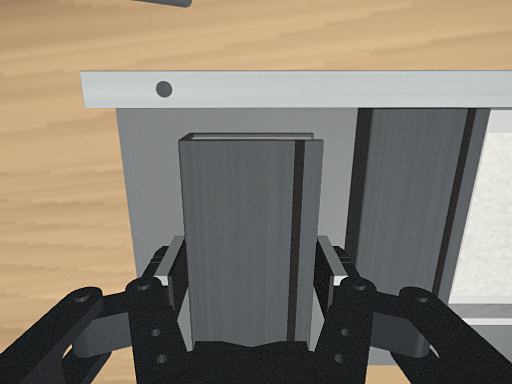

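Call:
{"name": "step_arm", "arguments": {
  "series": [
    {"delta_pos": [0, -3, -15], "rot": [-0.0035, 0.005, 0], "jaw": 55},
    {"delta_pos": [0, -3, -28], "rot": [-0.0035, 0.005, 0], "jaw": 55},
    {"delta_pos": [0, -3, -33], "rot": [-0.0035, 0.005, 0], "jaw": 55},
    {"delta_pos": [0, -3, -35], "rot": [-0.0035, 0.005, 0], "jaw": 55},
    {"delta_pos": [0, -3, -35], "rot": [-0.0035, 0.005, 0], "jaw": 55},
    {"delta_pos": [0, -3, -35], "rot": [-0.0035, 0.005, 0], "jaw": 55}
  ]
}}

```text
t: 21.1
position: [0.5971, -0.0414, 0.0078]
tcp_rot: [0.998, -0.056, -0.001, 0.0]
ft_force: [-4.9, 0.6, 8.3]
opening: 0.0587
```

Call:
{"name": "step_arm", "arguments": {
  "series": [
    {"delta_pos": [3, -0.3, 0], "rot": [0, 0, 0], "jaw": 55},
    {"delta_pos": [6, -0.7, 0], "rot": [0, 0, 0], "jaw": 55},
    {"delta_pos": [8, -0.9, 0], "rot": [0, 0, 0], "jaw": 55},
    {"delta_pos": [10, -1.1, 0], "rot": [0, 0, 0], "jaw": 55},
    {"delta_pos": [12, -1.3, 0], "rot": [0, 0, 0], "jaw": 55},
    {"delta_pos": [12, -1.3, 0], "rot": [0, 0, 0], "jaw": 55}
  ]
}}

```text
t: 21.6
position: [0.6082, -0.0418, 0.0078]
tcp_rot: [0.998, -0.055, -0.002, 0.0]
ft_force: [-4.6, 0.9, 10.6]
opening: 0.0591
```

```bash
python3 lk.py wrist i3
```

```text
21.6 [ 0.6082 -0.0418  0.0078] [ 0.9985 -0.0554 -0.0024  0.0003] [-4.5913  0.9112 10.5648] 0.0591
```

View pics/i3.png

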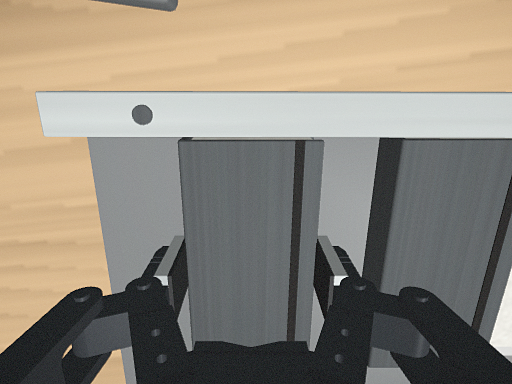

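Call:
{"name": "step_arm", "arguments": {
  "series": [
    {"delta_pos": [2, -0.2, 0], "rot": [0, -0.004, 0], "jaw": 55},
    {"delta_pos": [4, -0.5, 0], "rot": [0, -0.004, 0], "jaw": 55},
    {"delta_pos": [5, -0.6, 0], "rot": [0, -0.004, 0], "jaw": 55},
    {"delta_pos": [5, -0.6, 0], "rot": [0, -0.004, 0], "jaw": 55}
  ]
}}

```text
t: 21.98
position: [0.609, -0.0417, 0.0077]
tcp_rot: [0.998, -0.055, -0.005, 0.001]
ft_force: [-16.1, 0.4, 20.8]
opening: 0.0586
```

Call:
{"name": "step_arm", "arguments": {
  "series": [
    {"delta_pos": [0, 0, 0], "rot": [0, 0, 0], "jaw": 72},
    {"delta_pos": [0, 0, 0], "rot": [0, 0, 0], "jaw": 72},
    {"delta_pos": [0, 0, 0], "rot": [0, 0, 0], "jaw": 72},
    {"delta_pos": [0, 0, 10], "rot": [0, 0, 0], "jaw": 72},
    {"delta_pos": [0, 0, 30], "rot": [0, 0, 0], "jaw": 72},
    {"delta_pos": [0, 0, 60], "rot": [0, 0, 0], "jaw": 80},
    {"delta_pos": [0, 0, 100], "rot": [0, 0, 0], "jaw": 85},
    {"delta_pos": [0, 20, 100], "rot": [0, 0, 0.1], "jaw": 85},
    {"delta_pos": [0, 20, 100], "rot": [0, 0, 0.1], "jaw": 85}
  ]
}}

```text
t: 22.73
position: [0.6114, -0.0178, 0.1113]
tcp_rot: [1.0, -0.002, -0.001, 0.0]
ft_force: [-0.1, 0.8, 0.3]
opening: 0.0849
```

```bash
python3 lk.py wrist i4; python3 obj.py i4 "{'A':[.5958,-.1332,-.116],'B':[.606,-.0438,-.116]}" 
```

```text
22.73 [ 0.6114 -0.0178  0.1113] [ 1.     -0.0016 -0.0013  0.0001] [-0.0806  0.7928  0.2901] 0.0849
fence [ 0.6388 -0.2751 -0.1169] 0.26 [(33, -0.49), (30, 0.52), 0, 0, (40, 0.01)]
A [ 0.5959 -0.1324 -0.1172] 0.51 [(40, 0.53), (40, 0.02), (32, 0.77), (15, 0.47)] fence frame [-59.245 136.667  -0.   ]
B [ 0.6065 -0.0419 -0.1123] 0.25 [(40, 0.12), (40, 0.25), (40, 0.25), (40, 0.5)] fence frame [-59.218 227.872   0.005]
```

View pics/i4_o.png

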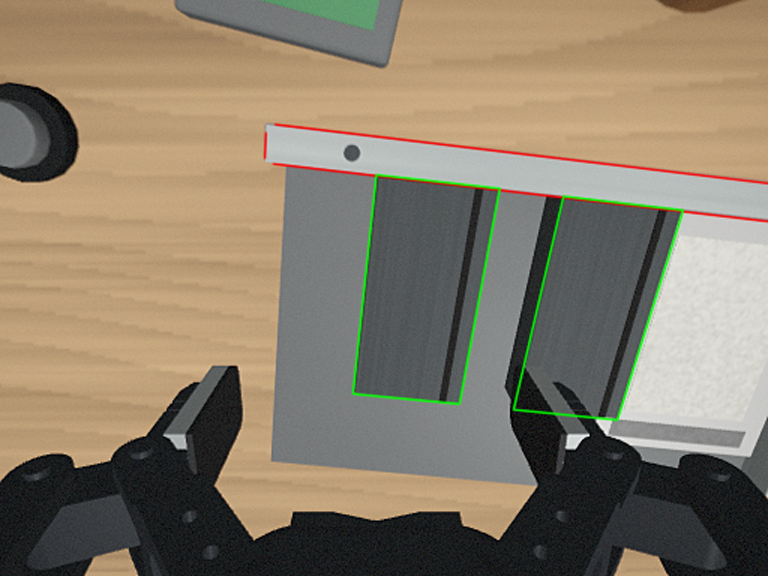

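Call:
{"name": "step_arm", "arguments": {
  "series": [
    {"delta_pos": [6, 34, 0], "rot": [0, 0, -0.113], "jaw": 0},
    {"delta_pos": [6, 34, 0], "rot": [0, 0, -0.113], "jaw": 0},
    {"delta_pos": [6, 34, -20], "rot": [0, 0, -0.113], "jaw": 0},
    {"delta_pos": [6, 34, -50], "rot": [0, 0, -0.113], "jaw": 0},
    {"delta_pos": [6, 34, -80], "rot": [0, 0, -0.113], "jaw": 0},
    {"delta_pos": [6, 34, -97], "rot": [0, 0, -0.113], "jaw": 0},
    {"delta_pos": [6, 34, -100], "rot": [0, 0, -0.113], "jaw": 0},
    {"delta_pos": [6, 34, -100], "rot": [0, 0, -0.113], "jaw": 0},
    {"delta_pos": [6, 34, -100], "rot": [0, 0, -0.113], "jaw": 0}
  ]
}}

```text
t: 23.53
position: [0.6164, 0.0144, 0.0099]
tcp_rot: [0.998, -0.061, -0.003, 0.0]
ft_force: [0.3, 0.1, -0.1]
opening: -0.0002
```

```bash
python3 lk.py wrist i5
```

```text
23.53 [0.6164 0.0144 0.0099] [ 0.9982 -0.0606 -0.003   0.0005] [ 0.3044  0.071  -0.0611] -0.0002
```

View pics/i5.png

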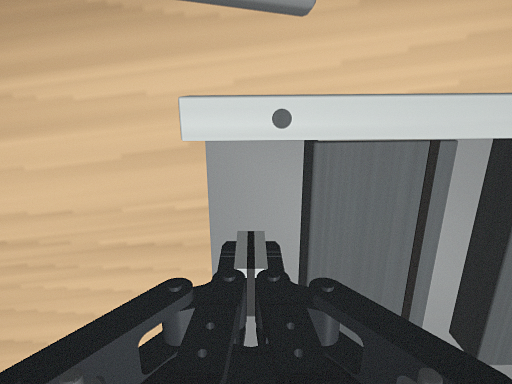

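Call:
{"name": "step_arm", "arguments": {
  "series": [
    {"delta_pos": [-0.6, -5, 0], "rot": [0, 0, 0.005], "jaw": 0},
    {"delta_pos": [-1.2, -10, 0], "rot": [0, 0, 0.005], "jaw": 0},
    {"delta_pos": [-1.7, -15, 0], "rot": [0, 0, 0.005], "jaw": 0},
    {"delta_pos": [-2.3, -20, 0], "rot": [0, 0, 0.005], "jaw": 0},
    {"delta_pos": [-2.9, -25, 0], "rot": [0, 0, 0.005], "jaw": 0},
    {"delta_pos": [-3.5, -30, 0], "rot": [0, 0, 0.005], "jaw": 0},
    {"delta_pos": [-4.1, -35, 0], "rot": [0, 0, 0.005], "jaw": 0},
    {"delta_pos": [-4.1, -35, 0], "rot": [0, 0, 0.005], "jaw": 0}
  ]
}}

```text
t: 24.25
position: [0.6126, -0.0224, 0.0105]
tcp_rot: [0.998, -0.059, -0.003, 0.001]
ft_force: [1.0, 0.1, -0.8]
opening: -0.0002
```

```bash
python3 lk.py wrist i6
```

```text
24.25 [ 0.6126 -0.0224  0.0105] [ 0.9983 -0.0589 -0.0025  0.0009] [ 0.9694  0.1483 -0.7656] -0.0002
```

View pics/i6.png

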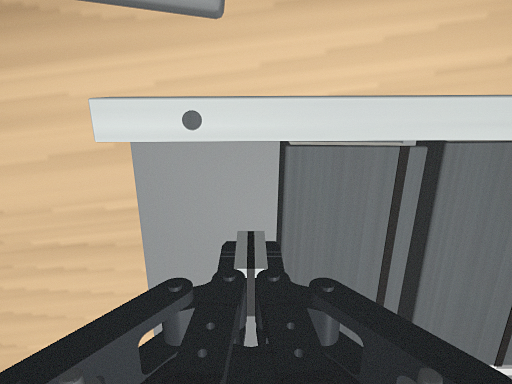

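Call:
{"name": "step_arm", "arguments": {
  "series": [
    {"delta_pos": [-0.5, -4, 0], "rot": [0, 0, 0.002], "jaw": 0},
    {"delta_pos": [-1, -8, 0], "rot": [0, 0, 0.002], "jaw": 0},
    {"delta_pos": [-1.3, -11, 0], "rot": [0, 0, 0.002], "jaw": 0},
    {"delta_pos": [-1.3, -11, 0], "rot": [0, 0, 0.002], "jaw": 0}
  ]
}}

```text
t: 24.63
position: [0.6111, -0.0301, 0.0104]
tcp_rot: [0.998, -0.057, -0.003, -0.001]
ft_force: [-0.9, 7.0, 1.0]
opening: 0.0002
```

```bash
python3 lk.py wrist i7
```

```text
24.63 [ 0.6111 -0.0301  0.0104] [ 0.9984 -0.0569 -0.0026 -0.001 ] [-0.8796  6.9912  1.0116] 0.0002
```

View pics/i7.png

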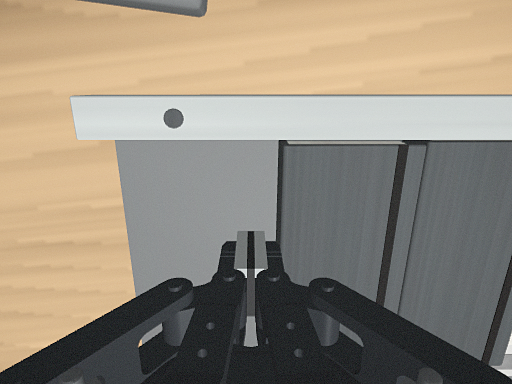

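Call:
{"name": "step_arm", "arguments": {
  "series": [
    {"delta_pos": [0.5, 5, 0], "rot": [0, 0, 0], "jaw": 0},
    {"delta_pos": [0.5, 10, 30], "rot": [0, 0, 0], "jaw": 0},
    {"delta_pos": [0, 20, 70], "rot": [0, 0, 0], "jaw": 30},
    {"delta_pos": [-20, 40, 110], "rot": [0, 0, 0], "jaw": 60},
    {"delta_pos": [-40, 60, 150], "rot": [0, 0, 0], "jaw": 85},
    {"delta_pos": [-60, 70, 190], "rot": [0, 0, 0], "jaw": 85},
    {"delta_pos": [-70, 80, 230], "rot": [0, 0, 0], "jaw": 85},
    {"delta_pos": [-80, 90, 250], "rot": [0, 0, 0], "jaw": 85},
    {"delta_pos": [-80, 90, 250], "rot": [0, 0, 0], "jaw": 85},
    {"delta_pos": [-80, 90, 250], "rot": [0, 0, 0], "jaw": 85},
    {"delta_pos": [-80, 90, 250], "rot": [0, 0, 0], "jaw": 85}
  ]
}}

```text
t: 25.6
position: [0.5309, 0.059, 0.26]
tcp_rot: [0.998, -0.057, -0.003, -0.0]
ft_force: [0.2, 0.4, -0.6]
opening: 0.085
```

```bash
python3 lk.py wrist j1; python3 obj.py j1 "{'card':[.572,-.2137,-.116],'A':[.5958,-.1332,-.116],'B':[.6015,-.073,-.116],'C':[.5125,.386,-.298]}" 
```

```text
25.6 [0.5309 0.059  0.26  ] [ 0.9984 -0.0571 -0.0027 -0.0003] [ 0.2463  0.3529 -0.5947] 0.085
fence [ 0.6391 -0.2749 -0.1165] 0.13 [(37, -0.27), (23, 0.32), (4, -0.46), 0, (40, 0.03)]
card [ 0.571  -0.2123 -0.1059] 0.38 [(18, -0.12), (30, 0.5), (29, -0.28), (40, 0.47)] fence frame [-74.908  54.274   0.011]
A [ 0.5956 -0.1324 -0.1175] 0.26 [(40, -0.0), (40, 0.47), (40, -0.0), (40, 0.76)] fence frame [-59.672 136.432  -0.001]
B [ 0.6024 -0.067  -0.1237] 0.78 [(40, 1.25), (39, -0.43), (40, 1.21), (40, -0.54)] fence frame [-60.568 202.207  -0.007]
C [ 2.6798  7.4424 -0.2968] nan [0, 0, 0, 0] fence frame [1130.133 7902.177   -0.18 ]
  return _methods._mean(a, axis=axis, dtype=dtype,
  ret = ret.dtype.type(ret / rcount)
```

View pics/j1_o.png

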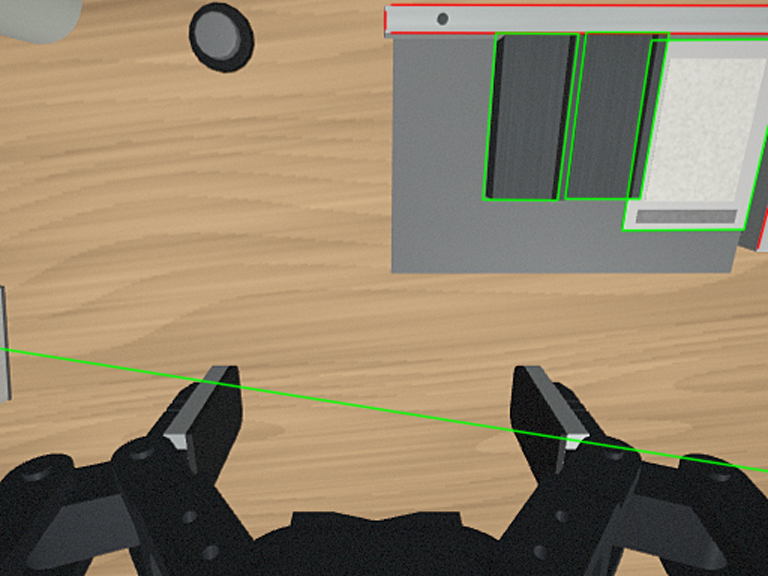

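Call:
{"name": "step_arm", "arguments": {
  "series": [
    {"delta_pos": [-2, 35, -10], "rot": [0, 0.005, -0.09], "jaw": 85},
    {"delta_pos": [-4, 70, -20], "rot": [0, 0.005, -0.184], "jaw": 85},
    {"delta_pos": [-6, 105, -40], "rot": [0, 0.005, -0.184], "jaw": 85},
    {"delta_pos": [-8, 140, -60], "rot": [0, 0.005, -0.184], "jaw": 85},
    {"delta_pos": [-10, 175, -80], "rot": [0, 0.005, -0.184], "jaw": 85},
    {"delta_pos": [-12, 210, -100], "rot": [0, 0.005, -0.184], "jaw": 85},
    {"delta_pos": [-14, 245, -120], "rot": [0, 0.005, -0.184], "jaw": 85},
    {"delta_pos": [-16, 280, -140], "rot": [0, 0.005, -0.184], "jaw": 85},
    {"delta_pos": [-18, 310, -170], "rot": [0, 0.005, -0.184], "jaw": 85},
    {"delta_pos": [-18, 330, -190], "rot": [0, 0.005, -0.184], "jaw": 85},
    {"delta_pos": [-18, 330, -200], "rot": [0, 0.005, -0.184], "jaw": 85},
    {"delta_pos": [-18, 330, -200], "rot": [0, 0.005, -0.184], "jaw": 85},
    {"delta_pos": [-18, 330, -200], "rot": [0, 0.005, -0.184], "jaw": 85}
  ]
}}

```text
t: 26.73
position: [0.5125, 0.3864, 0.057]
tcp_rot: [0.989, -0.149, -0.007, 0.001]
ft_force: [0.7, -0.6, 0.4]
opening: 0.085
```

```bash
python3 lk.py wrist k1; python3 obj.py k1 "{'C':[.5125,.386,-.298]}"  nofence
```

```text
26.73 [0.5125 0.3864 0.057 ] [ 0.9887 -0.1494 -0.0071  0.0014] [ 0.7252 -0.5927  0.4372] 0.085
C [ 0.5121  0.3861 -0.298 ] 0.0 [0, (1, 0.0), 0, 0] fence frame [-202.735  641.227   -0.183]
```

View pics/k1_o.png

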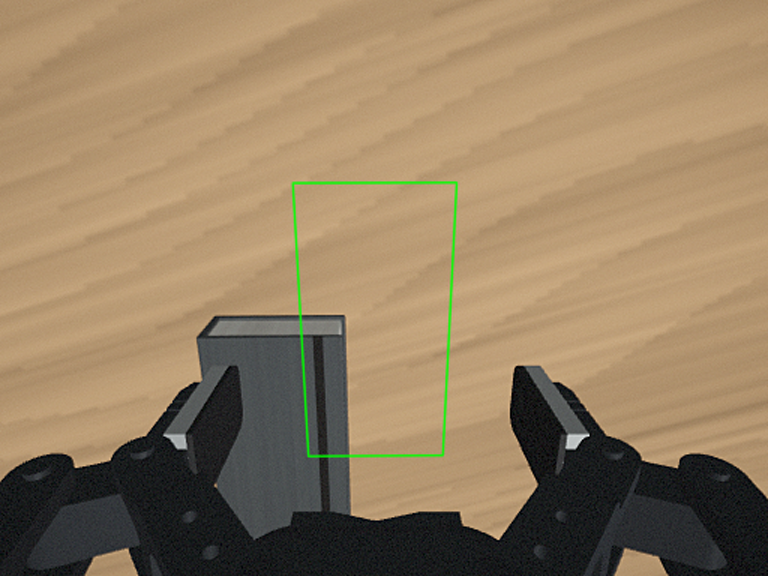

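```bash
python3 - <<'E'
from h import *
import pickle
c,im=pickle.load(open("k1.pkl","rb"))
a=ray(c,131.5,225,.024);b=ray(c,230,224,.024);print(a,b,np.linalg.norm(a-b))
d=b-a;u=d/np.linalg.norm(d) # toward right (-y book)
x=np.array([-u[1],u[0],0]); print(x, np.arctan2(x[1],x[0]), (a+b)/2-x*.06)
E
python3 lk.py top k2
```

```text
[0.53138876 0.45572794 0.024     ] [0.51409372 0.39815761 0.024     ] 0.06011207086745947
[ 0.95771663 -0.28771315  0.        ] -0.2918381679392586 [0.46527824 0.44420556 0.024     ]
26.78 [0.5134 0.3866 0.0584] [ 0.9887 -0.1499 -0.0062  0.0006] [ 0.0732  0.1696 -0.3351] 0.0848
```

View pics/k2.png

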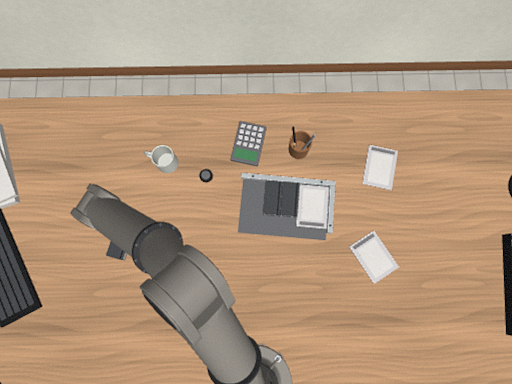

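Call:
{"name": "step_arm", "arguments": {
  "series": [
    {"delta_pos": [-15, 20, 0], "rot": [0, 0.013, 0.01], "jaw": 85},
    {"delta_pos": [-30, 40, 0], "rot": [0, 0.013, 0.01], "jaw": 85},
    {"delta_pos": [-47, 58, 0], "rot": [0, 0.013, 0.01], "jaw": 85},
    {"delta_pos": [-47, 58, 0], "rot": [0, 0.013, 0.01], "jaw": 85},
    {"delta_pos": [-47, 58, 0], "rot": [0, 0.013, 0.01], "jaw": 85}
  ]
}}

```text
t: 27.25
position: [0.4664, 0.4461, 0.061]
tcp_rot: [0.99, -0.144, -0.011, 0.0]
ft_force: [-0.3, 0.0, 0.2]
opening: 0.085
```

```bash
python3 lk.py wrist k3; python3 obj.py k3 "{'C':[.4653,.4442,-.292]}"  nofence
```

```text
27.25 [0.4664 0.4461 0.061 ] [ 0.9895 -0.144  -0.0114  0.    ] [-0.2701  0.0301  0.1631] 0.085
C [ 0.468   0.4447 -0.2962] 0.52 [(40, 0.62), (38, -0.52), (40, 0.51), (40, -0.49)] fence frame [-253.353  694.319   -0.181]
```

View pics/k3_o.png

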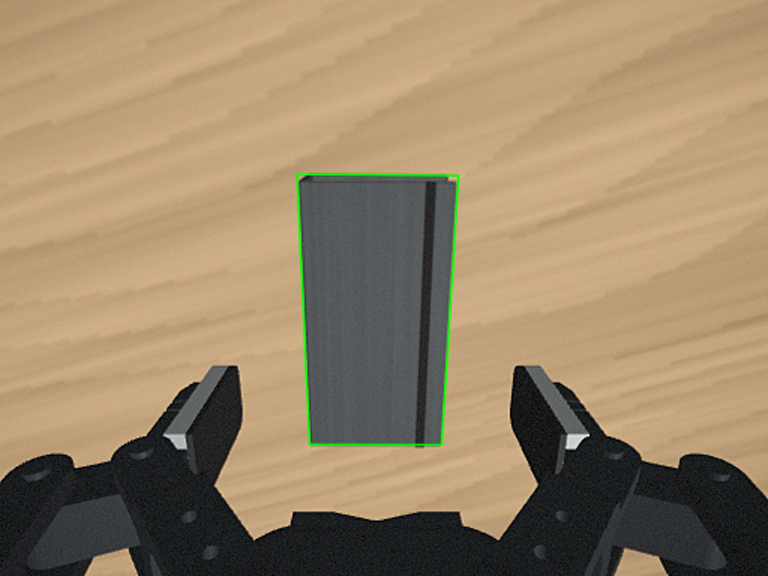

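Call:
{"name": "step_arm", "arguments": {
  "series": [
    {"delta_pos": [1, -1, -15], "rot": [0, -0.022, -0.006], "jaw": 85},
    {"delta_pos": [1, -1, -35], "rot": [0, -0.022, -0.006], "jaw": 85},
    {"delta_pos": [1, -1, -50], "rot": [0, -0.022, -0.006], "jaw": 85},
    {"delta_pos": [1, -1, -56], "rot": [0, -0.022, -0.006], "jaw": 85},
    {"delta_pos": [1, -1, -57], "rot": [0, -0.022, -0.006], "jaw": 85},
    {"delta_pos": [1, -1, -57], "rot": [0, -0.022, -0.006], "jaw": 85}
  ]
}}

```text
t: 27.8
position: [0.47, 0.4424, 0.0039]
tcp_rot: [0.989, -0.149, -0.0, -0.001]
ft_force: [0.8, -0.9, -0.3]
opening: 0.0852
```

Call:
{"name": "step_arm", "arguments": {
  "series": [
    {"delta_pos": [0, 0, 0], "rot": [0, 0, 0], "jaw": 55},
    {"delta_pos": [0, 0, 0], "rot": [0, 0, 0], "jaw": 55},
    {"delta_pos": [0, 0, 0], "rot": [0, 0, 0], "jaw": 55},
    {"delta_pos": [0, 0, 0], "rot": [0, 0, 0], "jaw": 55},
    {"delta_pos": [0, 0, 0], "rot": [0, 0, 0], "jaw": 55},
    {"delta_pos": [0, 0, 0], "rot": [0, 0, 0], "jaw": 55}
  ],
  "force": 40
}}

```text
t: 28.3
position: [0.4712, 0.4429, 0.0054]
tcp_rot: [0.989, -0.149, 0.001, -0.002]
ft_force: [0.8, -1.3, 6.2]
opening: 0.0591
```

Call:
{"name": "step_arm", "arguments": {
  "series": [
    {"delta_pos": [0, 0, 15], "rot": [0, 0, 0], "jaw": 55},
    {"delta_pos": [0, -5, 32], "rot": [0, 0, 0.02], "jaw": 55},
    {"delta_pos": [10, -30, 38], "rot": [0, 0, 0.05], "jaw": 55},
    {"delta_pos": [20, -60, 38], "rot": [0, 0, 0.08], "jaw": 55},
    {"delta_pos": [28, -90, 38], "rot": [0, 0, 0.11], "jaw": 55},
    {"delta_pos": [36, -120, 38], "rot": [0, 0, 0.14], "jaw": 55},
    {"delta_pos": [44, -150, 38], "rot": [0, 0, 0.1825], "jaw": 55},
    {"delta_pos": [52, -180, 38], "rot": [0, 0, 0.1825], "jaw": 55},
    {"delta_pos": [60, -210, 38], "rot": [0, 0, 0.1825], "jaw": 55},
    {"delta_pos": [70, -240, 38], "rot": [0, 0, 0.1825], "jaw": 55},
    {"delta_pos": [80, -270, 38], "rot": [0, 0, 0.1825], "jaw": 55},
    {"delta_pos": [90, -300, 38], "rot": [0, 0, 0.1825], "jaw": 55},
    {"delta_pos": [100, -330, 38], "rot": [0, 0, 0.1825], "jaw": 55},
    {"delta_pos": [110, -360, 38], "rot": [0, 0, 0.1825], "jaw": 55},
    {"delta_pos": [120, -390, 38], "rot": [0, 0, 0.1825], "jaw": 55},
    {"delta_pos": [130, -410, 38], "rot": [0, 0, 0.1825], "jaw": 55},
    {"delta_pos": [134, -420, 38], "rot": [0, 0, 0.1825], "jaw": 55},
    {"delta_pos": [134, -420, 38], "rot": [0, 0, 0.1825], "jaw": 55},
    {"delta_pos": [134, -420, 38], "rot": [0, 0, 0.1825], "jaw": 55}
  ]
}}

```text
t: 29.88
position: [0.6048, 0.0239, 0.0434]
tcp_rot: [0.998, -0.059, 0.0, -0.002]
ft_force: [-0.5, -0.1, -0.9]
opening: 0.0594
```

```bash
python3 lk.py wrist k4
```

```text
29.88 [0.6048 0.0239 0.0434] [ 0.9983 -0.0587  0.0005 -0.0023] [-0.4648 -0.061  -0.8551] 0.0594
```

View pics/k4.png

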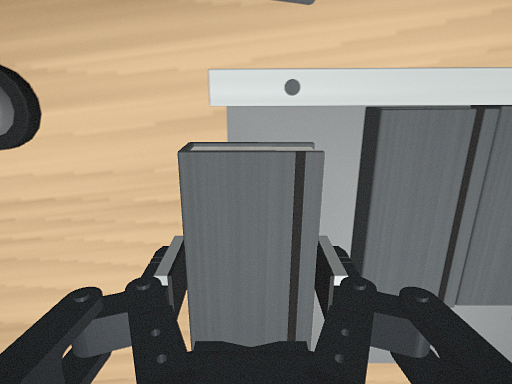

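Call:
{"name": "step_arm", "arguments": {
  "series": [
    {"delta_pos": [0, -3, -15], "rot": [-0.0046, 0.001, 0.002], "jaw": 55},
    {"delta_pos": [0, -4, -28], "rot": [-0.0046, 0.001, 0.002], "jaw": 55},
    {"delta_pos": [0, -4, -35], "rot": [-0.0046, 0.001, 0.002], "jaw": 55},
    {"delta_pos": [0, -4, -37.5], "rot": [-0.0046, 0.001, 0.002], "jaw": 55},
    {"delta_pos": [0, -4, -37.5], "rot": [-0.0046, 0.001, 0.002], "jaw": 55},
    {"delta_pos": [0, -4, -37.5], "rot": [-0.0046, 0.001, 0.002], "jaw": 55}
  ]
}}

```text
t: 30.43
position: [0.6033, 0.0223, 0.0053]
tcp_rot: [0.998, -0.056, -0.001, -0.0]
ft_force: [-3.1, 0.1, 4.6]
opening: 0.059
```

Call:
{"name": "step_arm", "arguments": {
  "series": [
    {"delta_pos": [3, -0.3, 0], "rot": [0, 0, 0], "jaw": 55},
    {"delta_pos": [6, -0.7, 0], "rot": [0, 0, 0], "jaw": 55},
    {"delta_pos": [9, -1, 0], "rot": [0, 0, 0], "jaw": 55},
    {"delta_pos": [11, -1.3, 0], "rot": [0, 0, 0], "jaw": 55},
    {"delta_pos": [13, -1.5, 0], "rot": [0, 0, 0], "jaw": 55},
    {"delta_pos": [13, -1.5, 0], "rot": [0, 0, 0], "jaw": 55}
  ]
}}

```text
t: 30.93
position: [0.6153, 0.0219, 0.0052]
tcp_rot: [0.998, -0.055, -0.002, -0.0]
ft_force: [-4.8, 1.2, 10.4]
opening: 0.0587
```

```bash
python3 lk.py wrist k5
```

```text
30.93 [0.6153 0.0219 0.0052] [ 0.9985 -0.0554 -0.0023 -0.    ] [-4.8414  1.2264 10.3946] 0.0587
```

View pics/k5.png

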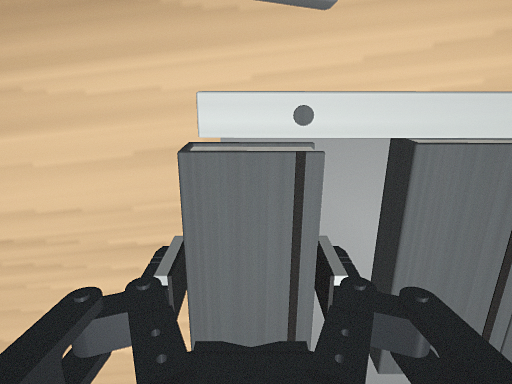

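Call:
{"name": "step_arm", "arguments": {
  "series": [
    {"delta_pos": [2, -2, 0], "rot": [0, -0.004, 0], "jaw": 55},
    {"delta_pos": [4, -4, 0], "rot": [0, -0.004, 0], "jaw": 55},
    {"delta_pos": [6, -5, 0], "rot": [0, -0.004, 0], "jaw": 55},
    {"delta_pos": [8, -5.5, 0], "rot": [0, -0.004, 0], "jaw": 55},
    {"delta_pos": [9, -5.5, 0], "rot": [0, -0.004, 0], "jaw": 55},
    {"delta_pos": [9, -5.5, 0], "rot": [0, -0.004, 0], "jaw": 55}
  ]
}}

```text
t: 31.48
position: [0.62, 0.0192, 0.0052]
tcp_rot: [0.999, -0.054, -0.004, -0.0]
ft_force: [-14.4, 4.7, 20.4]
opening: 0.0591
```

```bash
python3 lk.py wrist k6
```

```text
31.48 [0.62   0.0192 0.0052] [ 0.9985 -0.0543 -0.0043 -0.0002] [-14.4201   4.6801  20.3525] 0.0591
```

View pics/k6.png

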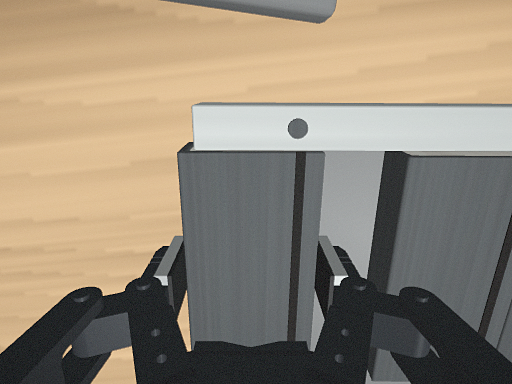

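Call:
{"name": "step_arm", "arguments": {
  "series": [
    {"delta_pos": [-0.5, 0, 0], "rot": [0, -0.006, 0], "jaw": 72},
    {"delta_pos": [-0.5, 0, 0], "rot": [0, -0.006, 0], "jaw": 72},
    {"delta_pos": [-0.5, 0, 0], "rot": [0, -0.006, 0], "jaw": 72},
    {"delta_pos": [-0.5, 0, 10], "rot": [0, -0.006, 0], "jaw": 72},
    {"delta_pos": [-0.5, 0, 35], "rot": [0, -0.006, 0], "jaw": 72},
    {"delta_pos": [-0.5, 0, 60], "rot": [0, -0.006, -0.008], "jaw": 60},
    {"delta_pos": [2, 25, 60], "rot": [0, -0.006, -0.008], "jaw": 0},
    {"delta_pos": [4, 53, 60], "rot": [0, -0.006, -0.008], "jaw": 0},
    {"delta_pos": [4, 53, 60], "rot": [0, -0.006, -0.008], "jaw": 0},
    {"delta_pos": [4, 53, 60], "rot": [0, -0.006, -0.008], "jaw": 0},
    {"delta_pos": [4, 53, 40], "rot": [0, -0.006, -0.008], "jaw": 0},
    {"delta_pos": [4, 53, 20], "rot": [0, -0.006, -0.008], "jaw": 0},
    {"delta_pos": [4, 53, 6], "rot": [0, -0.006, -0.008], "jaw": 0},
    {"delta_pos": [4, 53, 5], "rot": [0, -0.006, -0.008], "jaw": 0},
    {"delta_pos": [4, 53, 5], "rot": [0, -0.006, -0.008], "jaw": 0}
  ]
}}

```text
t: 32.78
position: [0.6234, 0.0712, 0.0094]
tcp_rot: [0.998, -0.059, -0.002, 0.0]
ft_force: [0.0, 0.6, 0.4]
opening: -0.0002
```

```bash
python3 lk.py wrist k7
```

```text
32.78 [0.6234 0.0712 0.0094] [ 0.9983 -0.0587 -0.0023  0.    ] [0.0074 0.5953 0.3678] -0.0002
```

View pics/k7.png

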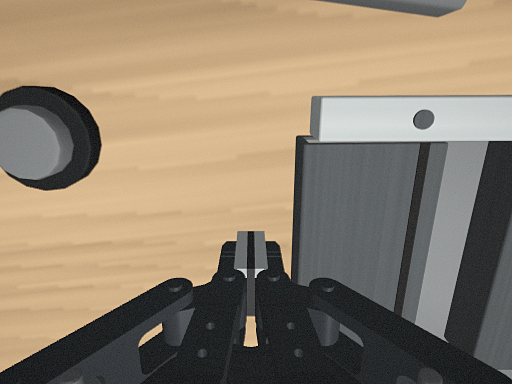

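Call:
{"name": "step_arm", "arguments": {
  "series": [
    {"delta_pos": [-0.6, -5, 0], "rot": [0, 0, 0.003], "jaw": 0},
    {"delta_pos": [-1.2, -10, 0], "rot": [0, 0, 0.003], "jaw": 0},
    {"delta_pos": [-1.7, -15, 0], "rot": [0, 0, 0.003], "jaw": 0},
    {"delta_pos": [-2.3, -20, 0], "rot": [0, 0, 0.003], "jaw": 0},
    {"delta_pos": [-2.9, -25, 0], "rot": [0, 0, 0.003], "jaw": 0},
    {"delta_pos": [-3.5, -30, 0], "rot": [0, 0, 0.003], "jaw": 0},
    {"delta_pos": [-4.1, -35, 0], "rot": [0, 0, 0.003], "jaw": 0},
    {"delta_pos": [-4.4, -38, 0], "rot": [0, 0, 0.003], "jaw": 0},
    {"delta_pos": [-4.4, -38, 0], "rot": [0, 0, 0.003], "jaw": 0}
  ]
}}

```text
t: 33.58
position: [0.6196, 0.0322, 0.0102]
tcp_rot: [0.998, -0.058, -0.002, 0.0]
ft_force: [-0.5, 0.5, 0.4]
opening: -0.0002
```

Call:
{"name": "step_arm", "arguments": {
  "series": [
    {"delta_pos": [-0.3, -3, 0], "rot": [0, 0, 0], "jaw": 0},
    {"delta_pos": [-0.6, -5, 0], "rot": [0, 0, 0], "jaw": 0},
    {"delta_pos": [-0.6, -5, 0], "rot": [0, 0, 0], "jaw": 0}
  ]
}}

```text
t: 33.83
position: [0.6187, 0.0296, 0.0102]
tcp_rot: [0.998, -0.057, -0.002, -0.001]
ft_force: [-0.1, 5.1, 1.4]
opening: -0.0001
```

```bash
python3 lk.py wrist k8
```

```text
33.83 [0.6187 0.0296 0.0102] [ 0.9984 -0.057  -0.0018 -0.0013] [-0.0971  5.1041  1.4286] -0.0001
```

View pics/k8.png

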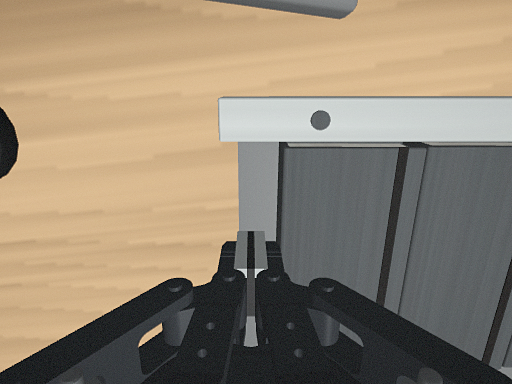

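Call:
{"name": "step_arm", "arguments": {
  "series": [
    {"delta_pos": [0.3, 4, 0], "rot": [0, 0, 0], "jaw": 0},
    {"delta_pos": [0, 8, 20], "rot": [0, 0, 0], "jaw": 0},
    {"delta_pos": [0, 8, 50], "rot": [0, 0, 0], "jaw": 0},
    {"delta_pos": [-30, 0, 60], "rot": [0, 0, 0], "jaw": 0},
    {"delta_pos": [-60, -15, 60], "rot": [0, 0, 0], "jaw": 0},
    {"delta_pos": [-90, -30, 60], "rot": [0, 0, 0], "jaw": 0},
    {"delta_pos": [-106, -30, 60], "rot": [0, 0, 0], "jaw": 0},
    {"delta_pos": [-106, -30, 60], "rot": [0, 0, 0], "jaw": 0},
    {"delta_pos": [-106, -30, 40], "rot": [0, 0, 0], "jaw": 0},
    {"delta_pos": [-106, -30, 15], "rot": [0, 0, 0], "jaw": 0},
    {"delta_pos": [-106, -30, 0], "rot": [0, 0, 0], "jaw": 0},
    {"delta_pos": [-106, -30, 0], "rot": [0, 0, 0], "jaw": 0},
    {"delta_pos": [-106, -30, 0], "rot": [0, 0, 0], "jaw": 0}
  ]
}}

```text
t: 34.97
position: [0.5127, -0.0001, 0.0098]
tcp_rot: [0.998, -0.057, -0.002, -0.001]
ft_force: [0.0, -0.4, 1.4]
opening: -0.0002
```

```bash
python3 lk.py wrist l1
```

```text
34.97 [ 0.5127 -0.0001  0.0098] [ 0.9984 -0.0566 -0.0024 -0.0011] [ 0.0096 -0.4071  1.407 ] -0.0002
```

View pics/l1.png

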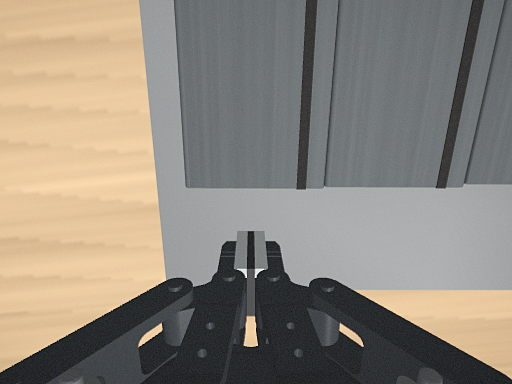

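Call:
{"name": "step_arm", "arguments": {
  "series": [
    {"delta_pos": [6, -0.7, 0], "rot": [0, 0, 0], "jaw": 0},
    {"delta_pos": [12, -1.4, 0], "rot": [0, 0, 0], "jaw": 0},
    {"delta_pos": [17, -2, 0], "rot": [0, 0, 0], "jaw": 0},
    {"delta_pos": [21, -2.5, 0], "rot": [0, 0, 0], "jaw": 0},
    {"delta_pos": [24, -2.8, 0], "rot": [0, 0, 0], "jaw": 0},
    {"delta_pos": [24, -2.8, 0], "rot": [0, 0, 0], "jaw": 0}
  ]
}}

```text
t: 35.52
position: [0.5383, -0.003, 0.0108]
tcp_rot: [0.998, -0.057, -0.001, -0.001]
ft_force: [0.1, 0.4, -0.1]
opening: 0.0
```

Call:
{"name": "step_arm", "arguments": {
  "series": [
    {"delta_pos": [2, -0.2, 0], "rot": [0, 0, 0], "jaw": 0},
    {"delta_pos": [4, -0.5, 0], "rot": [0, 0, 0], "jaw": 0},
    {"delta_pos": [4, -0.5, 0], "rot": [0, 0, 0], "jaw": 0}
  ]
}}

```text
t: 35.77
position: [0.5394, -0.0033, 0.0103]
tcp_rot: [0.998, -0.057, -0.004, -0.001]
ft_force: [-6.8, 0.3, 5.4]
opening: -0.0002
```

```bash
python3 lk.py wrist l2
```

```text
35.77 [ 0.5394 -0.0033  0.0103] [ 0.9984 -0.0567 -0.0041 -0.0008] [-6.8015  0.315   5.3671] -0.0002
```

View pics/l2.png

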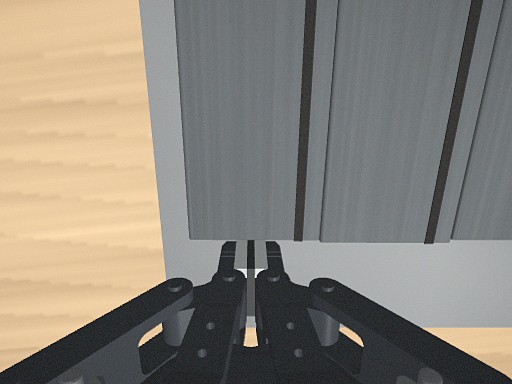

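Call:
{"name": "step_arm", "arguments": {
  "series": [
    {"delta_pos": [-6, 0.7, 0], "rot": [0, 0, 0], "jaw": 0},
    {"delta_pos": [-10, 1, 0], "rot": [0, 0, 0], "jaw": 0},
    {"delta_pos": [-13, -25, 0], "rot": [0, 0.008, 0], "jaw": 0},
    {"delta_pos": [-17, -58, 0], "rot": [0, -0.008, 0], "jaw": 0},
    {"delta_pos": [-17, -58.5, 0], "rot": [0, -0.008, 0], "jaw": 0},
    {"delta_pos": [-13, -59, 0], "rot": [0, -0.008, 0], "jaw": 0},
    {"delta_pos": [-9, -59.5, 0], "rot": [0, -0.008, 0], "jaw": 0},
    {"delta_pos": [-7, -59.8, 0], "rot": [0, -0.008, 0], "jaw": 0},
    {"delta_pos": [-5, -60, 0], "rot": [0, -0.008, 0], "jaw": 0},
    {"delta_pos": [-5, -60, 0], "rot": [0, -0.008, 0], "jaw": 0}
  ]
}}

```text
t: 36.65
position: [0.5327, -0.0622, 0.0099]
tcp_rot: [0.998, -0.056, -0.002, -0.001]
ft_force: [-5.9, -0.1, 5.4]
opening: -0.0001
```

Call:
{"name": "step_arm", "arguments": {
  "series": [
    {"delta_pos": [1, -0.1, 0], "rot": [0, 0, 0], "jaw": 0},
    {"delta_pos": [2, -0.3, 0], "rot": [0, 0, 0], "jaw": 0},
    {"delta_pos": [2, -0.3, 0], "rot": [0, 0, 0], "jaw": 0}
  ]
}}

```text
t: 36.9
position: [0.5327, -0.0614, 0.0095]
tcp_rot: [0.998, -0.055, -0.004, -0.001]
ft_force: [-6.3, 0.6, 4.8]
opening: -0.0001
```

```bash
python3 lk.py wrist l3
```

```text
36.9 [ 0.5327 -0.0614  0.0095] [ 0.9985 -0.0551 -0.0043 -0.0008] [-6.2563  0.6341  4.7767] -0.0001
```

View pics/l3.png

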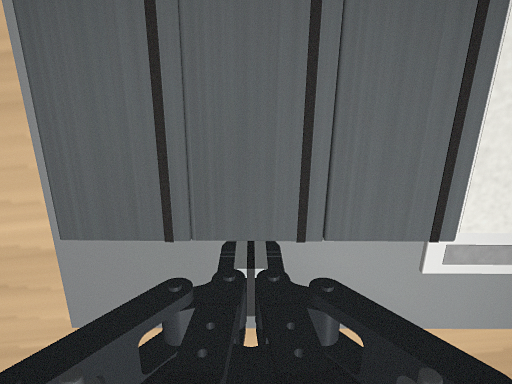

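Call:
{"name": "step_arm", "arguments": {
  "series": [
    {"delta_pos": [-5, 0.6, 0], "rot": [0, 0, 0], "jaw": 0},
    {"delta_pos": [-10, 1, 10], "rot": [0, -0.006, 0], "jaw": 0},
    {"delta_pos": [-12, 1, 50], "rot": [0, -0.006, 0.05], "jaw": 0},
    {"delta_pos": [-12, 1, 90], "rot": [0, -0.006, 0.05], "jaw": 0},
    {"delta_pos": [-12, 0, 130], "rot": [0, -0.006, 0.05], "jaw": 0},
    {"delta_pos": [0, -20, 170], "rot": [0, -0.006, 0.05], "jaw": 0},
    {"delta_pos": [10, -20, 210], "rot": [0, -0.006, 0.05], "jaw": 0},
    {"delta_pos": [20, -20, 240], "rot": [0, -0.006, 0.05], "jaw": 0},
    {"delta_pos": [30, -20, 260], "rot": [0, -0.006, 0.05], "jaw": 0},
    {"delta_pos": [30, -20, 260], "rot": [0, -0.006, 0.05], "jaw": 0},
    {"delta_pos": [30, -20, 260], "rot": [0, -0.006, 0.05], "jaw": 0},
    {"delta_pos": [30, -20, 260], "rot": [0, -0.006, 0.05], "jaw": 0}
  ]
}}

```text
t: 37.95
position: [0.562, -0.081, 0.269]
tcp_rot: [1.0, -0.03, -0.002, -0.001]
ft_force: [-1.1, -0.1, -0.7]
opening: -0.0001
```

```bash
python3 lk.py wrist m1; python3 obj.py m1 "{'card':[.572,-.2137,-.116],'A':[.5953,-.134,-.116],'B':[.6025,-.0745,-.116],'C':[.6094,-.0148,-.116]}"
```

```text
37.95 [ 0.562 -0.081  0.269] [ 0.9996 -0.0298 -0.0015 -0.0008] [-1.1238 -0.0604 -0.6884] -0.0001
fence [ 0.6381 -0.2746 -0.1212] 0.53 [(40, -0.02), (39, 0.0), (40, 0.0), (38, -0.73), (40, 0.53)]
card [ 0.5705 -0.2134 -0.1153] 0.35 [(40, 0.33), (40, 0.33), (23, 2.69), (40, 0.34)] fence frame [-74.503  52.642   0.006]
A [ 0.5959 -0.1329 -0.1162] 0.25 [(40, -0.0), (40, 0.0), (40, -0.12), (40, 0.13)] fence frame [-58.985 135.621   0.005]
B [ 0.6027 -0.0733 -0.1181] 0.26 [(40, 0.22), (40, 0.23), (37, 0.04), (40, 0.23)] fence frame [-59.453 195.546   0.003]
C [ 0.6094 -0.014  -0.1212] 0.25 [(37, 0.26), (40, 0.25), (40, 0.24), (40, 0.24)] fence frame [-59.96  255.249  -0.   ]
```

View pics/m1_o.png

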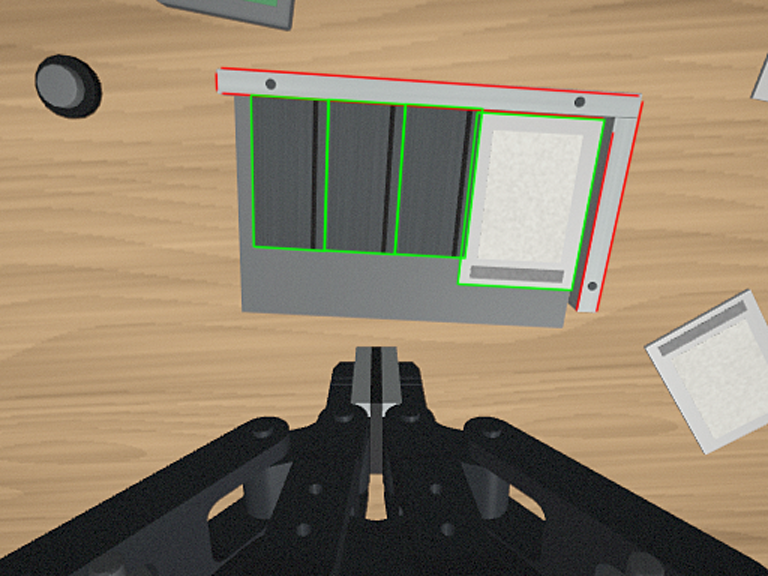

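```bash
python3 - <<'E'
from h import *
import pickle
c,im=pickle.load(open("m1.pkl","rb"))
for z in(.02,.024,.03): print(ray(c,40.7,57.3,z))
E
```

```text
[0.68773902 0.15505152 0.02      ]
[0.68724204 0.15257938 0.024     ]
[0.68649657 0.14887118 0.03      ]
```

Call:
{"name": "step_arm", "arguments": {
  "series": [
    {"delta_pos": [20, 35, 0], "rot": [0, 0, 0.05], "jaw": 0},
    {"delta_pos": [40, 70, -20], "rot": [0, 0, 0.06], "jaw": 0},
    {"delta_pos": [60, 105, -40], "rot": [0, 0, 0.06], "jaw": 0},
    {"delta_pos": [75, 140, -60], "rot": [0, 0, 0.06], "jaw": 0},
    {"delta_pos": [75, 175, -80], "rot": [0, 0, 0.06], "jaw": 0},
    {"delta_pos": [75, 210, -110], "rot": [0, 0, 0.06], "jaw": 0},
    {"delta_pos": [75, 238, -130], "rot": [0, 0, 0.06], "jaw": 0},
    {"delta_pos": [75, 238, -130], "rot": [0, 0, 0.06], "jaw": 0},
    {"delta_pos": [75, 238, -130], "rot": [0, 0, 0.06], "jaw": 0},
    {"delta_pos": [75, 238, -130], "rot": [0, 0, 0.06], "jaw": 0}
  ]
}}

```text
t: 38.83
position: [0.6358, 0.1562, 0.1374]
tcp_rot: [1.0, 0.0, -0.003, -0.0]
ft_force: [-0.3, -0.8, 0.2]
opening: -0.0003
```

```bash
python3 lk.py wrist n1; python3 - <<'E'
from h import *
np.set_printoptions(precision=4,suppress=True)
c=bot.camera_info("wrist")
for r in bot.search_frame("shutter_top","wrist"): w=c2w(c,r['centre']);print(r['conf'],w,proj(c,w))
E
```

```text
38.83 [0.6358 0.1562 0.1374] [ 1.      0.0005 -0.0031 -0.0002] [-0.3466 -0.7514  0.2167] -0.0003
0.86 [0.6902 0.1589 0.0217] [244.8456 118.6458]
```

View pics/n1.png

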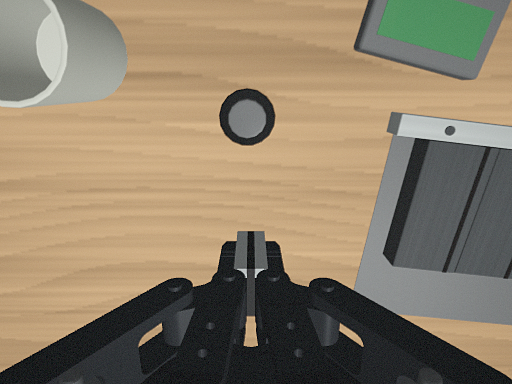

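Call:
{"name": "step_arm", "arguments": {
  "series": [
    {"delta_pos": [30, 0, 0], "rot": [0, -0.006, 0], "jaw": 0},
    {"delta_pos": [54, 0, -20], "rot": [0, -0.006, 0], "jaw": 0},
    {"delta_pos": [54, 0, -50], "rot": [0, -0.006, 0], "jaw": 0},
    {"delta_pos": [54, 0, -80], "rot": [0, -0.006, 0], "jaw": 0},
    {"delta_pos": [54, 0, -95], "rot": [0, -0.006, 0], "jaw": 0},
    {"delta_pos": [54, 0, -95], "rot": [0, -0.006, 0], "jaw": 0},
    {"delta_pos": [54, 0, -95], "rot": [0, -0.006, 0], "jaw": 0}
  ]
}}

```text
t: 39.52
position: [0.6913, 0.1537, 0.0443]
tcp_rot: [1.0, -0.002, 0.001, -0.0]
ft_force: [0.1, -0.5, 0.4]
opening: 0.0001
```

```bash
python3 lk.py wrist n2
```

```text
39.52 [0.6913 0.1537 0.0443] [ 1.     -0.0017  0.001  -0.    ] [ 0.1048 -0.4938  0.438 ] 0.0001
```

View pics/n2.png

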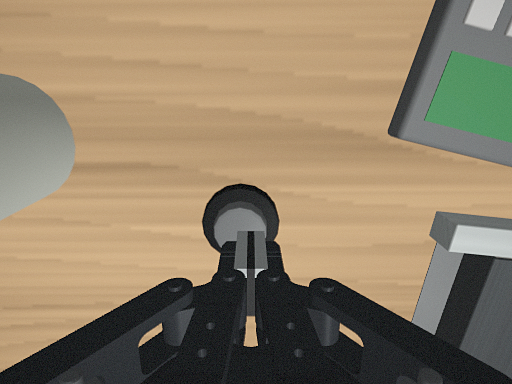

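Call:
{"name": "step_arm", "arguments": {
  "series": [
    {"delta_pos": [0, 3, -10], "rot": [0, 0, 0], "jaw": 0},
    {"delta_pos": [0, 3, -17], "rot": [0, 0, 0], "jaw": 0},
    {"delta_pos": [0, 3, -20], "rot": [0, 0, 0], "jaw": 0},
    {"delta_pos": [0, 3, -22], "rot": [0, 0, 0], "jaw": 0},
    {"delta_pos": [0, 3, -22], "rot": [0, 0, 0], "jaw": 0}
  ]
}}

```text
t: 39.98
position: [0.6919, 0.1573, 0.0232]
tcp_rot: [1.0, -0.001, 0.002, -0.0]
ft_force: [-0.5, 0.2, -0.7]
opening: -0.0002
```

Call:
{"name": "step_arm", "arguments": {
  "series": [
    {"delta_pos": [0, 0, -2], "rot": [0, 0, 0], "jaw": 0},
    {"delta_pos": [0, 0, -4], "rot": [0, 0, 0], "jaw": 0},
    {"delta_pos": [0, 0, -4], "rot": [0, 0, 0], "jaw": 0}
  ]
}}

```text
t: 40.23
position: [0.6923, 0.1574, 0.0194]
tcp_rot: [1.0, -0.001, 0.002, -0.0]
ft_force: [-1.2, -0.5, 3.0]
opening: 0.0002
```

Call:
{"name": "step_arm", "arguments": {
  "series": [
    {"delta_pos": [0, 0, -2], "rot": [0, 0, 0], "jaw": 0},
    {"delta_pos": [0, 0, -4], "rot": [0, 0, 0], "jaw": 0},
    {"delta_pos": [0, 0, -5], "rot": [0, 0, 0], "jaw": 0},
    {"delta_pos": [0, 0, -5], "rot": [0, 0, 0], "jaw": 0}
  ]
}}

```text
t: 40.57
position: [0.6924, 0.1575, 0.016]
tcp_rot: [1.0, -0.002, 0.002, -0.0]
ft_force: [-5.6, -2.1, 13.0]
opening: -0.0001
```

Call:
{"name": "step_arm", "arguments": {
  "series": [
    {"delta_pos": [0, 0, -1.5], "rot": [0, 0, 0], "jaw": 0},
    {"delta_pos": [0, 0, -1.5], "rot": [0, 0, 0], "jaw": 0},
    {"delta_pos": [0, 0, -1.5], "rot": [0, 0, 0], "jaw": 0}
  ]
}}

```text
t: 40.82
position: [0.6925, 0.1574, 0.0161]
tcp_rot: [1.0, -0.002, 0.003, 0.0]
ft_force: [-4.9, -1.6, 13.0]
opening: 0.0006
```

Call:
{"name": "step_arm", "arguments": {
  "series": [
    {"delta_pos": [0, 0, 10], "rot": [0, 0, 0], "jaw": 0},
    {"delta_pos": [0, 0, 40], "rot": [0, 0, 0], "jaw": 0},
    {"delta_pos": [-20, 0, 80], "rot": [0, 0, 0], "jaw": 0},
    {"delta_pos": [-50, -30, 120], "rot": [0, 0, 0], "jaw": 0},
    {"delta_pos": [-80, -60, 160], "rot": [0, 0, 0], "jaw": 0},
    {"delta_pos": [-110, -90, 200], "rot": [0, 0, 0], "jaw": 0},
    {"delta_pos": [-130, -120, 240], "rot": [0, 0, 0], "jaw": 0},
    {"delta_pos": [-130, -150, 270], "rot": [0, 0, 0], "jaw": 0},
    {"delta_pos": [-130, -180, 280], "rot": [0, 0, 0], "jaw": 0},
    {"delta_pos": [-130, -200, 280], "rot": [0, 0, 0], "jaw": 0},
    {"delta_pos": [-130, -200, 280], "rot": [0, 0, 0], "jaw": 0},
    {"delta_pos": [-130, -200, 280], "rot": [0, 0, 0], "jaw": 0},
    {"delta_pos": [-130, -200, 280], "rot": [0, 0, 0], "jaw": 0}
  ]
}}

```text
t: 41.9
position: [0.5625, -0.044, 0.2968]
tcp_rot: [1.0, -0.003, 0.003, 0.0]
ft_force: [-0.7, -0.1, -0.6]
opening: 0.0002
```

```bash
python3 lk.py wrist p1; python3 obj.py p1 "{'card':[.572,-.2137,-.116],'A':[.5953,-.134,-.116],'B':[.6025,-.0745,-.116],'C':[.6094,-.0148,-.116]}"; python3 lk.py top p2
```

```text
41.9 [ 0.5625 -0.044   0.2968] [ 1.     -0.0032  0.0033  0.0002] [-0.6702 -0.1224 -0.61  ] 0.0002
fence [ 0.6385 -0.2738 -0.1195] 0.48 [(40, -0.22), (39, 0.05), (40, -0.06), (38, -0.53), (40, 0.48)]
card [ 0.5707 -0.2126 -0.1131] 0.22 [(40, -0.01), (40, 0.25), (6, 0.18), (40, 0.3)] fence frame [-74.625  52.732   0.006]
A [ 0.5961 -0.1319 -0.1141] 0.25 [(40, -0.0), (40, 0.25), (40, -0.25), (40, 0.25)] fence frame [-59.043 135.873   0.005]
B [ 0.6027 -0.0723 -0.1183] 0.25 [(40, 0.19), (40, 0.03), (39, -0.03), (40, 0.23)] fence frame [-59.518 195.886   0.001]
C [ 0.6095 -0.0132 -0.1211] 0.25 [(39, 0.51), (40, 0.25), (40, 0.23), (40, 0.25)] fence frame [-59.892 255.32   -0.002]
41.95 [ 0.5623 -0.0422  0.296 ] [ 1.     -0.0018  0.0026 -0.0002] [ 0.1821  0.9519 -0.9932] -0.0002
```

View pics/p1_o.png

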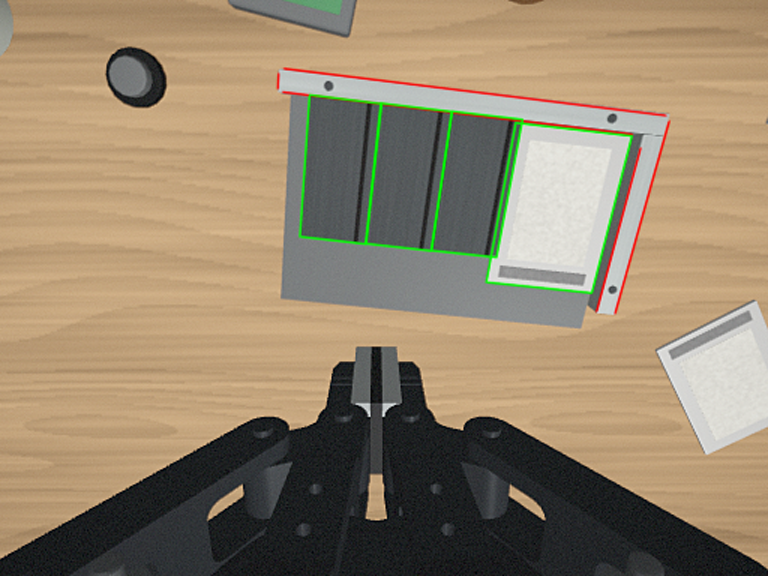

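View pics/p2.png

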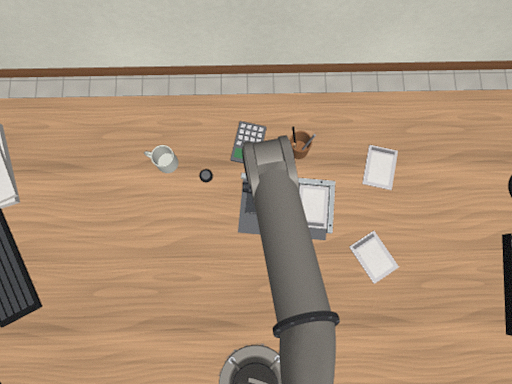

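```bash
python3 -c "
from bench import bot
print(bot.sign_off())"
```

```text
the job is handed in; nothing more can be done
None
```

The card and all three notebooks are in the corner row, and the shutter was pressed and let up. The job is handed in at about 42 s; no verdict came back.

**What I did**
- I took the white card nearest the base (top-camera pixel 272, 240) and slid it into the corner under two fingertips. It first stuck at about 0.06 rad off square, and pushing it into the bars squared it.
- I set the three notebooks on the desk beside it and pushed each against the long bar and its neighbour.
- One notebook had been knocked about 7 cm aside. A look before grasping showed it, and I measured it again.
- I pressed the shutter to its stop: the fingertip went no lower at 13 N, against a spring of about 5 N. Then I released it and drew the arm clear.

**Last checks**, from the wrist camera, in the fence frame:

| Item | x (mm) | y (mm) | Angle off square (rad) |
|---|---|---|---|
| Card | -74.6 | 52.7 | 0.006 |
| Notebook beside the card | -59.0 | 135.9 | 0.005 |
| Middle notebook | -59.5 | 195.9 | 0.001 |
| Outer notebook | -59.9 | 255.3 | -0.002 |

- All of these are inside the limits. The mug, calculator and pencil cup showed no visible shift in the last top picture.
- **Disagreement:** the fence's turn came out between -0.115 and -0.121 rad in different pictures, so the angles are good to about 0.006 rad.
- **Not read directly:** the button's travel has no reading. That it went fully down and came up again is inferred from the press force, the stop height and the last picture.

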